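# Load the potato sample washer, lock its roll-back cover and start it

## Task

Wash the potato sample: roll the washer's curved cover back, put every small potato from the sheet into the tub, and roll the cover fully shut. Then lock it by pushing the locking bar through all four lugs, from the end away from the switch box, until its square grip comes up to the first lug, and finally start the washer: press the switch knob down, turn it clockwise to the far mark and let it spring back up. Leave the big cut potato, the peeler and the dish where they are.

Things in the scene. Friction and masses are not known exactly. Their poses are not given: they have to be found in the camera images.
- washer: Bench-top brush washer of sheet aluminium, fixed, 375 mm deep, cheeks 344 mm apart outside and 212 mm high; a grey switch box, 140 mm high, adjoins its left cheek (y 172 to 317 mm). Origin on the bench under the crest of the cover, on the axis about which the cover rolls; x points away from its front (away from the robot), y to the robot's left along the cover's width, z up.
- tub_mid (a point): Floor of the tub, on the tops of its brush rollers, at washer x -95, y 0, z 80 mm. The tub spans x -159 to 140 and y -160 to 160 mm; its front wall is 125 mm high. With the cover open 0.9 rad or more there is free room above this point for 60 mm to the front, 60 mm to the back and 160 mm to each side; the lugs of the cover then stand up behind, to 285 mm high.
- cover (a joint): Roll angle of the curved slatted cover, rad: 0 fully shut on the sill, 1.0 fully rolled back. It turns about the washer's y axis through the washer's origin (at bench height), radius 203 mm, its front edge 40 degrees above the horizontal when shut. It stays where it is left; rolling takes about 3 N at the handle. It may start a little open.
- cover_handle (a point): Middle of the cover's bar handle: a round bar 12 mm thick and 110 mm long along the washer's y, 235 mm from the cover's axis, standing 32 mm off the cover; 54 degrees above the horizontal (front side) when shut, so at washer x = -235 cos(54 deg + roll), z = 235 sin(54 deg + roll) mm.
- lug_near (a point): Centre of the 15 mm hole (along the washer's y) in the near fixed lug, an upright steel plate 8 mm thick before the washer's front wall, at washer x -205, y -60, z 150 mm; the bar enters here, moving in +y. Between it and the far lug are two lugs of the cover at y -34 and 34 mm, 8 mm thick, 15 mm holes, in line only when the cover is fully shut. The -y side is free.
- lug_far (a point): Centre of the hole in the far fixed lug, washer x -205, y 60, z 150 mm; same plate and hole.
- bar_grip (a point): Centre of the locking bar's square black grip, 60 mm long, 20 mm square; this frame's x points along the bar to its nose. The steel bar, 10 mm thick, stands 150 mm out of the grip on its centre line (nose 180 mm from this point), its last 14 mm tapering to 4 mm. 110 g, loose; the grip lies flat on the bench, nose to the robot's left. Fully home this point is 34 mm before lug_near.
- switch_push (a joint): How far the switch knob is pressed down, m: 0 up, 0.007 fully down; a spring pushes it up with 4 N at the top and 9 N fully down.
- switch_turn (a joint): Turn of the switch knob, rad, growing clockwise as seen from above: 0 off, 1.4 its end stop. A tooth bars the turn unless the knob is pressed down more than 4.5 mm; past 1.2 rad it can spring back up at the far (run) mark, short of that it stays down.
- switch_grip (a point): On the switch knob's axis, half-way up the part to grip, 29 mm above the switch box's top (169 mm above the bench) when not pressed; at washer x -100, y 250 mm. The round ribbed knob is 38 mm across, from 14 to 44 mm above the box, on a flange of 48 mm diameter whose top is 14 mm above the box. A white line on its top, to -x of this frame, shows its position: to the front when off.
- cut_potato_mid (a point): Middle of the big half-peeled potato (100 x 78 x 72 mm) on the paper; bystander.
- peeler_mid (a point): Middle of the peeler, black handle and steel blade, 175 mm long, 16 mm high; bystander.
- sample_dish_mid (a point): Middle of the shallow white dish, 132 mm across, 28 mm high; bystander.
- potato0_mid (a point): Centre of a small potato lying flat: 68 mm long (this frame's x), 50 mm wide (y), 46 mm high, 80 g; absent in some starts.
- potato1_mid (a point): Centre of a small potato lying flat: 68 mm long (this frame's x), 50 mm wide (y), 46 mm high, 80 g; absent in some starts.
- potato2_mid (a point): Centre of a small potato lying flat: 68 mm long (this frame's x), 50 mm wide (y), 46 mm high, 80 g; absent in some starts.
- potato3_mid (a point): Centre of a small potato lying flat: 68 mm long (this frame's x), 50 mm wide (y), 46 mm high, 80 g; absent in some starts.
There are look-alikes about, which are no part of the job. What is shaped like the part that bears potato0_mid but green or yellow is not meant. Leave any red look-alike of the part that bears potato2_mid alone.

How it is judged:
By the outcome, as a careful person would: the job done as asked, in the order asked, and still so for the second after the job is handed in, with the robot touching nothing.
Of potato0, potato1, potato2, potato3 only 2 to 4 are there at a start; the rules pass over those that are not, and their reading is None.
At some moment in a run one of potato0, potato1, potato2, potato3 may be knocked a few centimetres aside while the robot is not near it.
Once in a run the grip may slacken for a moment while it holds something.
It also fails if it takes over 210 s, if anything falls off the work surface, if the arm or the gripper's body presses on something with over 40 N, if the wrist force passes 120 N, or if a joint passes its speed limit or range.

## Robot

A 7-joint arm with a two-finger parallel gripper is mounted at the origin on the work surface. World frame = base frame: x ahead of the robot, y to its left, z up, the work surface at z = 0. Lengths are in m, angles in degrees, forces in N, time in s.
With the tool pointing down it reaches from about 0.35 to 0.9 m from the base axis. Payload 19.9 kg.
Tool frame: the origin (TCP) lies at the centre of the arm's flange, where the gripper is bolted on; the fingertips stand 199 mm ahead of it and the grasp point (between the pads) lies 180 mm ahead of it; z points along the fingers, y is the line along which they close (so a half turn about z gives the same grasp; the last joint's range is limited). The gripper opens to 94 mm and grips with 3 to 60 N. Pads are 16 mm wide; open, the fingers measure 119 mm over their backs; the gripper's body (75 mm by 177 mm) begins 78 mm behind the grasp point.
Start: joints at [62.481, 23.915, -0.59, 92.452, 0.269, 63.638, -3.037], TCP at [0.266, -0.566, 0.405] pointing down, gripper open.
Joint ranges: [-161.28, 161.28], [-22.2, 115.67], [-73.04, 71.86], [3.21, 147.25], [-68.34, 248.33], [10.77, 114.83], [-161.83, 161.83]. Speed limits (degrees/s): [108.29, 108.29, 136.94, 136.94, 172.46, 172.46, 172.46].

## Interface

Orientations are given as a 3x3 rotation matrix whose columns are the frame's x, y, z axes.
In Python, from rig import arm gives the robot as it stands.
- The arm moves only by the tool play_rows, never from a script. Its arguments are lists of equal length, an entry for each row: "slide": the shift along the tool's x, y, z normalised to -1 to 1, where 1 is 400 mm, a list of three; "yaw": the turn about the tool's z normalised to -1 to 1, where 1 is 180 degrees. A call has 1 to 12 rows; each row is the pose to reach, as a shift and turn from the pose commanded when the call began, along the tool's axes at that moment, turning the shorter way round; what a row does not reach only later rows make up. A row lasts 1/12 s, in which the tool goes at most 41.7 mm and 7.16 degrees, less where a joint would pass 70% of its speed; a pose out of reach is approached as far as the arm can. A call with a number of a shift or a turn outside -1 to 1 is refused whole. A call with a gripper value outside its range is refused whole. "fingers" is the closure, from -1 (fully open) to 1 (shut), set as the call begins (left out, the last holds). The fingers move at their own pace and stop on an object; "newtons" is the grip in N (left out, the last holds). Time passes only in rows, so rows that repeat a pose let the fingers close. It gives the time, the measured TCP pose, the force, the opening and the grip force at its end, in the units of the state.
- arm.observe(): the state, without advancing time (a new reading comes with each control period).
- arm.get_image(name): name is "scene" or "top" or "wrist"; returns the picture (420x560x3 uint8, red, green, blue); there is no depth.
- arm.camera_model(name): a dict with "fx", "fy", "cx", "cy" (pixels), "k1" (the pictures are not rectified: a ray, as slopes to the right and down, at radius r is drawn at 1 + k1 r^2 times it, then the intrinsics apply), "R" (3x3) and "t" (3): a world point X has camera coordinates R X + t. Camera axes: x right, y down, z forward; pixel columns grow to the right and rows downward; lengths in m; the calibration is good to about 2 mm. A picture is of the moment at which its call begins: read the wrist's pose just before it. camera_model takes no time and is no camera call; for the wrist camera it gives the pose at the moment of the call.
- arm.sign_off(): hands the job in; it is judged then, once.
The state is a dict: "time_s": time; "qpos": joint angles; "dq": joint speeds; "effort": joint torques, N m; "tcp_pos": TCP position; "tcp_rot": TCP orientation; "ft_force": force on the tool from outside, world axes, zero at the start; "ft_torque": the same for the moment, N m; "grip_width": finger opening in m; "grasp_force": force on a finger pad.
Only numpy, scipy, OpenCV 4.12 (cv2) and the standard library are available. Lean on these libraries where they do the work, as an engineer would, in place of code of your own. Each camera call takes 0.05 s, during which the arm holds its last target. There are 200 camera calls.

## Working session

There is one attempt and no reset: what is moved stays moved. The work goes in short steps, Python scripts to look and compute and a tool call to move; the robot and the scene stay as the last step left them, time stands still between calls to the robot, and variables do not carry over. Pictures are saved under pics/ and viewed, at most 14 in all, crops included, and the job is handed in when it is done.

Besides the shell and the picture viewer there is one more tool, called after "Call:" by a JSON object that holds its "name" and its "arguments". play_rows: Moves the arm, as the interface text tells. Its arguments: {"type":"object","properties":{"slide":{"type":"array"},"yaw":{"type":"array"},"fingers":{"type":"number"},"newtons":{"type":"number"}},"required":["slide","yaw"]}

```bash
ls; mkdir -p pics
python3 - <<'E'
from rig import arm
import cv2,numpy as np
s=arm.observe();print(s['time_s'],s['tcp_pos'],np.round(s['tcp_rot'],3).tolist(),s['grip_width'])
for n in ['scene','top','wrist']:
    m=arm.camera_model(n);print(n,{k:np.round(v,4).tolist() for k,v in m.items()})
    im=arm.get_image(n);cv2.imwrite(f'pics/{n}0.png',im[:,:,::-1])
E
```

```text
pics
0.0 [ 0.2654968  -0.56566826  0.40402494] [[0.905, 0.425, -0.001], [0.425, -0.905, 0.001], [-0.0, -0.001, -1.0]] 0.09410075925121356
scene {'fx': 396.3817, 'fy': 396.3817, 'cx': 279.6276, 'cy': 203.6453, 'k1': -0.0026, 'R': [[-0.0675, 0.9977, -0.0029], [0.8473, 0.0558, -0.5282], [-0.5268, -0.0381, -0.8491]], 't': [0.1435, -0.3424, 1.7291]}
top {'fx': 517.7086, 'fy': 517.7086, 'cx': 285.7263, 'cy': 209.7309, 'k1': -0.0556, 'R': [[-0.0238, -0.9997, 0.0058], [-0.9954, 0.0232, -0.0932], [0.093, -0.008, -0.9956]], 't': [-0.0734, 0.5101, 1.4686]}
wrist {'fx': 362.9682, 'fy': 362.9682, 'cx': 279.143, 'cy': 209.7934, 'k1': -0.0394, 'R': [[0.4248, -0.9053, -0.0008], [-0.8715, -0.4092, 0.2703], [-0.245, -0.1141, -0.9628]], 't': [-0.6251, -0.0286, 0.3922]}
```

View pics/top0.png

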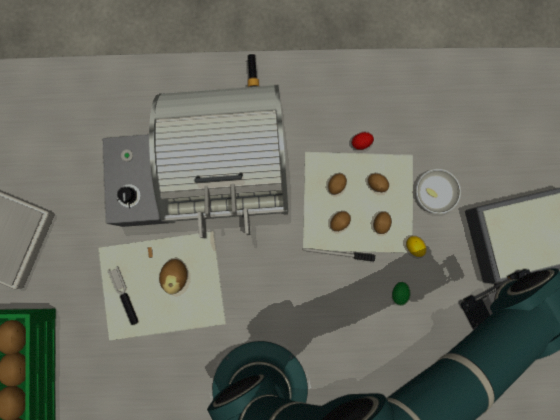

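View pics/scene0.png

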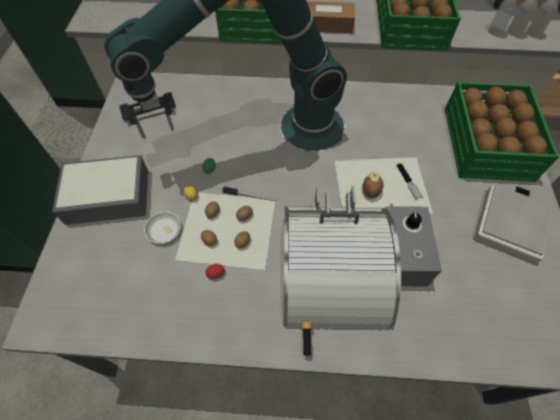

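The top view shows four brown potatoes on the sheet at (337,184), (378,183), (341,221) and (382,222). The red, yellow and green ones lie off the sheet and are decoys. The locking bar is at about (340,255) with its black grip at (365,257). The washer knob is at (127,196), and the cover handle at about (218,178). The peeler, cut potato and dish are the bystanders.

```bash
cat > h.py <<'E'
from rig import arm
import cv2,numpy as np
def K(m): return np.array([[m['fx'],0,m['cx']],[0,m['fy'],m['cy']],[0,0,1.]])
def ray(m,p):
    # cv2 distortion: k1 only
    u=cv2.undistortPoints(np.array([[p]],float),K(m),np.array([m['k1'],0,0,0.]))[0,0]
    R=np.array(m['R']);t=np.array(m['t']);d=R.T@np.array([u[0],u[1],1]);return -R.T@t,d/np.linalg.norm(d)
def onz(m,p,z):
    o,d=ray(m,p);return o+d*(z-o[2])/d[2]
def tri(*mp):
    A=np.zeros((3,3));b=np.zeros(3);L=[ray(m,p) for m,p in mp]
    for o,d in L:
        P=np.eye(3)-np.outer(d,d);A+=P;b+=P@o
    X=np.linalg.solve(A,b);return X,max(np.linalg.norm(np.cross(X-o,d)) for o,d in L)
def proj(m,X):
    return cv2.projectPoints(np.array([X],float),cv2.Rodrigues(np.array(m['R']))[0],np.array(m['t'],float),K(m),np.array([m['k1'],0,0,0.]))[0][0,0]
def blobs(im,lo,hi,amin=60):
    hsv=cv2.cvtColor(im,cv2.COLOR_RGB2HSV);k=cv2.inRange(hsv,np.array(lo),np.array(hi))
    k=cv2.morphologyEx(k,cv2.MORPH_OPEN,np.ones((3,3),np.uint8))
    out=[]
    for c in cv2.findContours(k,cv2.RETR_EXTERNAL,cv2.CHAIN_APPROX_NONE)[0]:
        a=cv2.contourArea(c)
        if a>=amin:
            M=cv2.moments(c);out.append(((M['m10']/M['m00'],M['m01']/M['m00']),a,cv2.minAreaRect(c)))
    return out
def shot(n,tag):
    m=arm.camera_model(n);im=arm.get_image(n);cv2.imwrite(f'pics/{tag}.png',im[:,:,::-1]);return m,im
def go(xyz,ref=None,tipoff=0.18):
    """slide units to bring grasp point to world xyz (tool pointing down)"""
    s=arm.observe();R=np.array(s['tcp_rot']);g=np.array(s['tcp_pos'])+R[:,2]*tipoff
    return np.round(R.T@(np.array(xyz)-g)/0.4,4)
E
python3 - <<'E'
from h import *
T=cv2.imread('pics/top0.png')[:,:,::-1];S=cv2.imread('pics/scene0.png')[:,:,::-1]
mt,ms=arm.camera_model('top'),arm.camera_model('scene')
for b in blobs(T,(5,70,40),(18,255,220)):print('T',np.round(b[0],1),b[1],onz(mt,b[0],.023).round(3),b[2])
for b in blobs(S,(5,70,40),(18,255,220),40):print('S',np.round(b[0],1),b[1],onz(ms,b[0],.023).round(3))
a=cv2.resize(T[75:265,95:300],None,fx=2.9,fy=2.9,interpolation=cv2.INTER_CUBIC)
cv2.imwrite('pics/tc.png',a[:,:,::-1])
a=cv2.resize(S[175:335,270:450],None,fx=3.5,fy=3.5,interpolation=cv2.INTER_CUBIC)
cv2.imwrite('pics/sc.png',a[:,:,::-1])
E
```

```text
T [ 11.2 370. ] 1933.5 [0.067 0.709 0.023] ((12.0, 370.0), (98.0, 24.0), 90.0)
T [174.2 271.2] 424.0 [0.339 0.238 0.023] ((173.7692413330078, 272.15386962890625), (26.671794891357422, 26.67179298400879), 11.309932708740234)
T [382.1 222.5] 272.5 [ 0.465 -0.363  0.023] ((382.0, 222.5), (21.0, 16.0), 90.0)
T [339.9 221. ] 265.5 [ 0.472 -0.241  0.023] ((339.5, 221.0), (18.0, 19.0), 90.0)
T [377.9 182.4] 269.0 [ 0.582 -0.355  0.023] ((378.0, 182.5), (17.0, 20.0), 90.0)
T [336.7 183.4] 257.0 [ 0.582 -0.235  0.023] ((336.5, 183.5), (19.0, 17.0), 90.0)
S [306.1 325.1] 76.0 [ 0.871 -0.001  0.023]
S [241.8 239.4] 151.0 [ 0.584 -0.239  0.023]
S [208.5 237.4] 140.0 [ 0.584 -0.359  0.023]
S [243.9 212.7] 140.5 [ 0.474 -0.245  0.023]
S [211.7 209. ] 132.0 [ 0.466 -0.366  0.023]
S [372.1 187.5] 259.5 [0.33  0.236 0.023]
S [479.5 119.8] 936.5 [-0.057  0.718  0.023]
S [513.4 120.6] 2347.0 [-0.062  0.863  0.023]
S [551.   98.3] 623.0 [-0.211  1.065  0.023]
S [333.   15.9] 1147.5 [-0.769  0.09   0.023]
S [440.3   7.5] 237.5 [-0.882  0.67   0.023]
S [419.6   6.8] 194.5 [-0.881  0.559  0.023]
S [399.5   6.6] 192.5 [-0.876  0.45   0.023]
S [251.4   3.6] 80.5 [-0.853 -0.356  0.023]
S [232.1   3.2] 83.0 [-0.851 -0.463  0.023]
```

View pics/tc.png

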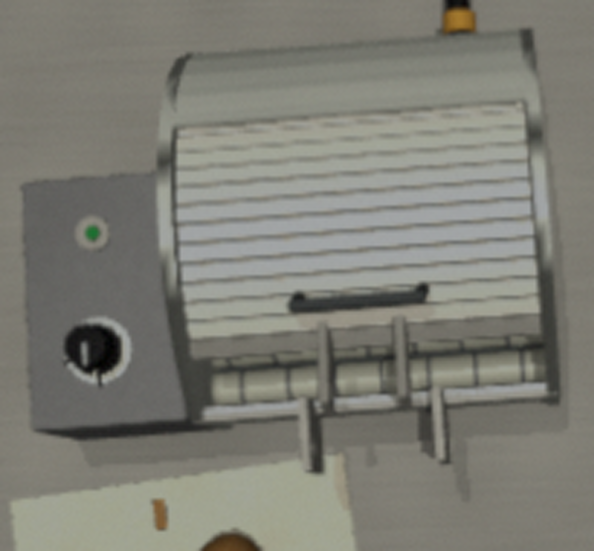

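View pics/sc.png

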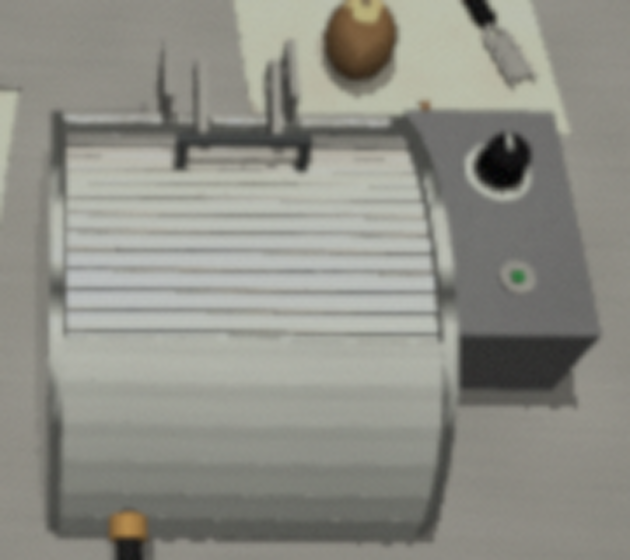

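Run:
```python
from h import *
mt,ms=arm.camera_model('top'),arm.camera_model('scene')
t=lambda x,y:(x/2.9+95-.33,y/2.9+75-.33); s=lambda x,y:(x/3.5+270-.36,y/3.5+175-.36)
P={'hL':(t(297,300),s(305,150)),'hR':(t(423,290),s(182,148)),'boxFL':(t(36,428),s(552,113)),'boxBL':(t(22,186),s(598,337)),
'knob':(t(92,347),s(503,158)),'lamp':(t(92,233),s(517,277)),'cheekRF':(t(555,396),s(58,115))}
for k,(a,b) in P.items(): 
    X,e=tri((mt,a),(ms,b));print(k,X.round(4),round(e,4))
a,b=onz(mt,t(36,428),.14),onz(mt,t(22,186),.14);print(a,b,np.degrees(np.arctan2((b-a)[1],(b-a)[0])))
S=(a-b);
print(onz(mt,t(92,347),.18))
```

```text
hL [0.5767 0.1387 0.2095] 0.0005
hR [0.5828 0.0284 0.2109] 0.0002
boxFL [0.4753 0.3935 0.1348] 0.0005
boxBL [0.7043 0.4091 0.1284] 0.0027
knob [0.5456 0.332  0.1627] 0.0017
lamp [0.6555 0.3395 0.1392] 0.0021
cheekRF [ 0.4959 -0.0863  0.1128] 0.0008
[0.47497392 0.39222092 0.14      ] [0.70192568 0.40787822 0.14      ] 3.946557767847655
[0.54347363 0.32856712 0.18      ]
```

```bash
cat >> h.py <<'E'
def plan(x,y,z,head=None):
    """tool units to bring grasp point to world x,y,z with tool-x heading (deg)"""
    s=arm.observe();R=np.array(s['tcp_rot']);h=np.degrees(np.arctan2(R[1,0],R[0,0]))
    dy=0 if head is None else -((head-h+180)%360-180)
    d=go((x,y,z));print('slide',d.tolist(),'yaw',round(dy/180,4),'rows',int(np.ceil(max(np.linalg.norm(d)*400/41.7,abs(dy)/7.16))),'h',h.round(2))
def st():
    s=arm.observe();R=np.array(s['tcp_rot']);print('t',round(s['time_s'],2),'gp',(np.array(s['tcp_pos'])+.18*R[:,2]).round(4),'h',round(np.degrees(np.arctan2(R[1,0],R[0,0])),2),'w',round(s['grip_width'],4),'gf',round(s['grasp_force'],1),'F',np.round(s['ft_force'],1),'q7',round(s['qpos'][6],1))
E
python3 -c "
from h import *
plan(.55,-.05,.31,93.5)"
```

```text
slide [1.1917, -0.8648, -0.2139] yaw -0.3798 rows 15 h 25.14
```

Call:
{"name": "play_rows", "arguments": {"slide": [[0.3,-0.2,-0.2],[0.9,-0.65,-0.214],[0.9,-0.65,-0.214],[0.9,-0.65,-0.214],[0.9,-0.65,-0.214],[0.9,-0.65,-0.214],[0.9,-0.65,-0.214],[0.9,-0.65,-0.214],[0.9,-0.65,-0.214],[0.9,-0.65,-0.214],[0.9,-0.65,-0.214],[0.9,-0.65,-0.214]], "yaw": [-0.38,-0.38,-0.38,-0.38,-0.38,-0.38,-0.38,-0.38,-0.38,-0.38,-0.38,-0.38]}}

```text
time_s: 1.15
tcp_pos: [0.4836, -0.1709, 0.4915]
tcp_rot: [[-0.071, 0.998, 0.002], [0.998, 0.071, 0.001], [0.001, 0.002, -1.0]]
ft_force: [0.3, 0.4, -0.2]
grip_width: 0.0939
grasp_force: 0.0
```

```bash
python3 -c "
from h import *
st();shot('wrist','w1')
plan(.57,.0,.31,93.5);plan(.57,.06,.31,93.5)"
```

```text
t 1.15 gp [ 0.484  -0.1707  0.3115] h 94.04 w 0.0939 gf 0.0 F [ 0.3  0.4 -0.2] q7 16.2
slide [0.4193, 0.2476, 0.0024] yaw 0.002 rows 5 h 93.87
slide [0.569, 0.2577, 0.0025] yaw 0.002 rows 6 h 93.87
```

Call:
{"name": "play_rows", "arguments": {"slide": [[0.42,0.2,0],[0.42,0.2,0],[0.42,0.2,0],[0.42,0.2,0],[0.42,0.2,0],[0.42,0.2,0],[0.42,0.2,0]], "yaw": [0,0,0,0,0,0,0]}}

```text
time_s: 1.78
tcp_pos: [0.5506, -0.0048, 0.4897]
tcp_rot: [[-0.063, 0.998, -0.001], [0.998, 0.063, 0.0], [0.0, -0.001, -1.0]]
ft_force: [0.1, 0.0, 0.4]
grip_width: 0.0941
grasp_force: 0.0
```

```bash
python3 -c "
from h import *
import pickle
st();m,_=shot('wrist','w2');pickle.dump(m,open('w2.pkl','wb'))"
```

```text
t 1.78 gp [ 0.5504 -0.0047  0.3097] h 93.6 w 0.0941 gf 0.0 F [0.1 0.  0.4] q7 -6.2
```

Call:
{"name": "play_rows", "arguments": {"slide": [[0.2,0.0,0],[0.2,0.0,0],[0.2,0.0,0],[0.2,0.0,0],[0.2,0.0,0]], "yaw": [0,0,0,0,0]}}

```text
time_s: 2.25
tcp_pos: [0.5456, 0.0733, 0.4901]
tcp_rot: [[-0.06, 0.998, -0.0], [0.998, 0.06, -0.001], [-0.001, -0.0, -1.0]]
ft_force: [0.4, 0.3, -0.5]
grip_width: 0.0942
grasp_force: 0.0
```

```bash
python3 -c "
from h import *
import pickle
st();m,_=shot('wrist','w3');pickle.dump(m,open('w3.pkl','wb'))
a=cv2.imread('pics/w2.png');b=cv2.imread('pics/w3.png');cv2.imwrite('pics/w23.png',cv2.resize(np.vstack([a,b]),(400*1,600)))"
```

```text
t 2.25 gp [0.5455 0.0732 0.3101] h 93.42 w 0.0942 gf 0.0 F [ 0.4  0.3 -0.5] q7 -15.2
```

View pics/w2.png

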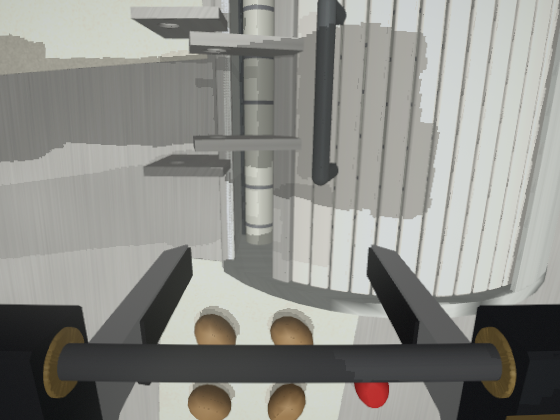

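View pics/w3.png

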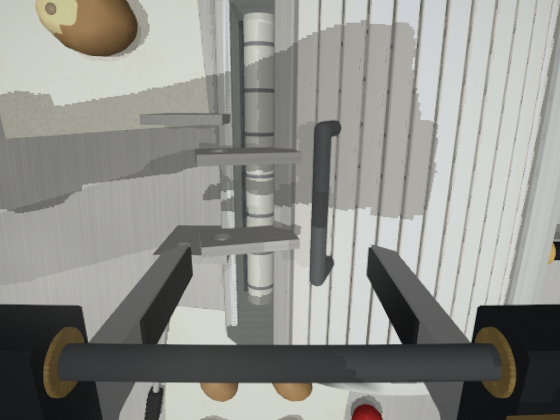

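The two wrist views show the handle bar, running (328,8)–(320,178) in w2 and (325,128)–(318,282) in w3. The two fixed lugs are left of the front wall, and the two cover lugs overlap them because the cover is part open.

Run:
```python
from h import *
import pickle
m2,m3=[pickle.load(open(f'w{i}.pkl','rb')) for i in (2,3)]
mt=arm.camera_model('top');t=lambda x,y:(x/2.9+95-.33,y/2.9+75-.33)
P={'hR':((320,176),(318,280)),'hR_top':((320,176),(318,280)),'hL':((329,14),(325,130)),'lugcR tipL':((195,142),(203,238)),'lugcL tip':((190,40),(196,157)),'lugfR tip':((145,166),(158,247)),'lugfL tip':((132,14),(141,119)),'lugfL back':((222,12),(229,118))}
for k,(a,b) in P.items():
    X,e=tri((m2,a),(m3,b));print(k,X.round(4),round(e,4))
X,e=tri((m2,(320,176)),(m3,(318,280)),(mt,t(423,290)));print('hR3',X,e)
X,e=tri((m2,(329,14)),(m3,(325,130)),(mt,t(297,300)));print('hL3',X,e)
# front wall line z=.125, 
for m,p in((m3,(228,120)),(m3,(234,320)),(m2,(219,30)),(m2,(233,250))):print('wall',onz(m,p,.125).round(4))
```

```text
hR [0.5763 0.0306 0.2269] 0.0005
hR_top [0.5763 0.0306 0.2269] 0.0005
hL [0.5753 0.1377 0.1992] 0.0
lugcR tipL [0.4836 0.0445 0.1903] 0.0008
lugcL tip [0.4831 0.1137 0.2095] 0.0001
lugfR tip [0.4309 0.0167 0.1492] 0.0022
lugfL tip [0.4291 0.1363 0.1689] 0.0
lugfL back [0.4995 0.1409 0.1707] 0.0015
hR3 [0.57831026 0.02846373 0.22187956] 0.002727492977911122
hL3 [0.57562976 0.13813279 0.20449321] 0.002666001997925454
wall [0.4941 0.1376 0.125 ]
wall [ 0.505  -0.0732  0.125 ]
wall [0.4885 0.1364 0.125 ]
wall [ 0.507  -0.0691  0.125 ]
```

```bash
python3 -c "
from h import *
plan(.577,.084,.29,93.5);plan(.577,.084,.224,93.5)"
```

```text
slide [0.0231, 0.08, 0.0503] yaw -0.0006 rows 1 h 93.39
slide [0.0232, 0.08, 0.2153] yaw -0.0006 rows 3 h 93.39
```

Call:
{"name": "play_rows", "arguments": {"slide": [[0.023,0.08,0.05],[0.023,0.08,0.05],[0.023,0.08,0.05],[0.023,0.08,0.05],[0.023,0.08,0.12],[0.023,0.08,0.17],[0.023,0.08,0.213],[0.023,0.08,0.213],[0.023,0.08,0.213]], "yaw": [0,0,0,0,0,0,0,0,0], "fingers": 0.1, "newtons": 8}}

```text
time_s: 3.05
tcp_pos: [0.5766, 0.0856, 0.4059]
tcp_rot: [[-0.061, 0.998, 0.0], [0.998, 0.061, -0.0], [-0.0, 0.0, -1.0]]
ft_force: [-0.3, 0.8, 0.3]
grip_width: 0.043
grasp_force: 0.0
```

Call:
{"name": "play_rows", "arguments": {"slide": [[0,0,0],[0,0,0],[0,0,0],[0,0,0],[0,0,0],[0,0,0]], "yaw": [0,0,0,0,0,0], "fingers": 1}}

```text
time_s: 3.55
tcp_pos: [0.5768, 0.0862, 0.4054]
tcp_rot: [[-0.062, 0.998, -0.0], [0.998, 0.062, -0.0], [-0.0, -0.0, -1.0]]
ft_force: [-5.0, -1.1, 5.7]
grip_width: 0.0115
grasp_force: 8.0
```

```bash
python3 -c "
from h import *
st();shot('wrist','w4')"
```

```text
t 3.55 gp [0.5767 0.0862 0.2254] h 93.54 w 0.0115 gf 8.0 F [-5.  -1.1  5.7] q7 -19.4
```

Call:
{"name": "play_rows", "arguments": {"slide": [[0,0.02,-0.007],[0,0.055,-0.018],[0,0.106,-0.029],[0,0.156,-0.036],[0,0.208,-0.038],[0,0.259,-0.036],[0,0.31,-0.029],[0,0.36,-0.018],[0,0.4,-0.006],[0,0.412,-0.002],[0,0.412,-0.002],[0,0.412,-0.002]], "yaw": [0,0,0,0,0,0,0,0,0,0,0,0]}}

```text
time_s: 4.6
tcp_pos: [0.7413, 0.0959, 0.4053]
tcp_rot: [[-0.061, 0.998, -0.0], [0.998, 0.061, -0.0], [-0.0, -0.0, -1.0]]
ft_force: [1.2, -3.7, -5.0]
grip_width: 0.012
grasp_force: 8.0
```

```bash
python3 -c "
from h import *
st()"
```

```text
t 4.6 gp [0.7413 0.0959 0.2253] h 93.52 w 0.012 gf 8.0 F [ 1.2 -3.7 -5. ] q7 -18.2
```

Call:
{"name": "play_rows", "arguments": {"slide": [[0,0.01,0.004],[0,0.02,0.008],[0,0.03,0.012],[0,0.03,0.012],[0,0.03,0.012]], "yaw": [0,0,0,0,0]}}

```text
time_s: 5.02
tcp_pos: [0.7522, 0.0976, 0.4014]
tcp_rot: [[-0.063, 0.998, -0.004], [0.998, 0.063, -0.0], [0.0, -0.004, -1.0]]
ft_force: [-16.0, -1.7, 7.7]
grip_width: 0.0272
grasp_force: 8.0
```

Call:
{"name": "play_rows", "arguments": {"slide": [[0,-0.02,-0.008],[0,-0.02,-0.008],[0,-0.02,-0.008],[0,-0.02,-0.008],[0,-0.02,-0.1],[0,-0.02,-0.2],[0,-0.02,-0.2]], "yaw": [0,0,0,0,0,0,0], "fingers": 0.1}}

```text
time_s: 5.6
tcp_pos: [0.7456, 0.097, 0.4892]
tcp_rot: [[-0.061, 0.998, 0.009], [0.998, 0.061, 0.002], [0.002, 0.009, -1.0]]
ft_force: [0.5, 1.0, 0.8]
grip_width: 0.0425
grasp_force: 0.0
```

Run:
```python
from h import *
st();plan(.46,-.18,.31,93.5)
m,T=shot('top','top1')
a=cv2.resize(T[75:265,95:300],None,fx=2.9,fy=2.9,interpolation=cv2.INTER_CUBIC)
cv2.imwrite('pics/tc1.png',a[:,:,::-1])
```

```text
t 5.6 gp [0.7473 0.0974 0.3092] h 93.52 w 0.0425 gf 0.0 F [0.5 1.  0.8] q7 -16.9
slide [-0.6481, -0.7593, -0.0101] yaw 0.0001 rows 10 h 93.52
```

Call:
{"name": "play_rows", "arguments": {"slide": [[-0.6,-0.4,0],[-0.85,-0.56,0],[-0.85,-0.56,0],[-0.85,-0.56,0],[-0.85,-0.56,0],[-0.85,-0.56,0],[-0.85,-0.56,0],[-0.85,-0.56,0],[-0.85,-0.56,0],[-0.85,-0.56,0],[-0.85,-0.56,0],[-0.85,-0.56,0]], "yaw": [0,0,0,0,0,0,0,0,0,0,0,0], "fingers": -1}}

```text
time_s: 6.65
tcp_pos: [0.5418, -0.2585, 0.4805]
tcp_rot: [[-0.058, 0.998, -0.001], [0.998, 0.058, -0.0], [-0.0, -0.001, -1.0]]
ft_force: [0.3, 0.6, 0.3]
grip_width: 0.0941
grasp_force: 0.0
```

Run:
```python
from h import *
import pickle
st();m,im=shot('wrist','w5');pickle.dump(m,open('w5.pkl','wb'))
for b in blobs(im,(5,70,40),(18,255,220),500):
    c=b[0];X=onz(m,c,.023);p=cv2.boxPoints(b[2])
    print(np.round(c),b[1],X.round(4),b[2][1:], )
```

```text
t 6.65 gp [ 0.5417 -0.2585  0.3005] h 93.34 w 0.0941 gf 0.0 F [0.3 0.6 0.3] q7 17.9
[215. 252.] 1480.5 [ 0.4648 -0.3653  0.023 ] ((38.0, 49.0), 90.0)
[307. 252.] 1432.0 [ 0.583  -0.3582  0.023 ] ((37.47665786743164, 48.790367126464844), 45.0)
[314. 159.] 1661.0 [ 0.5823 -0.2374  0.023 ] ((53.03300476074219, 40.305084228515625), 45.0)
[223. 158.] 1734.5 [ 0.4726 -0.2428  0.023 ] ((55.154327392578125, 40.305084228515625), 45.0)
```

View pics/w5.png

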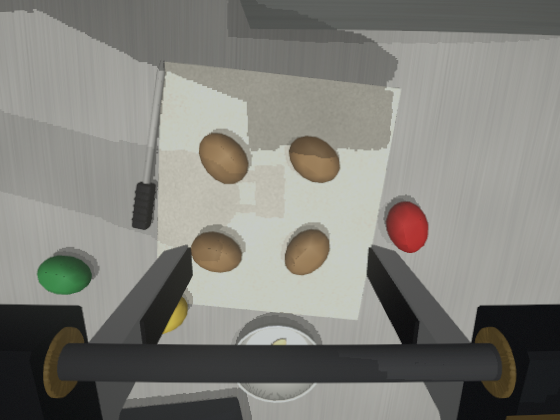

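The view shows all four brown potatoes on the sheet, at (215,252), (307,252), (314,159) and (223,158). The bar's grip is at (143,205), and the green, yellow and red decoys lie outside the sheet. The brown ones fit the description.

```bash
cat >> h.py <<'E'
def pots(im,m,amin=500,z=.023):
    hsv=cv2.cvtColor(im,cv2.COLOR_RGB2HSV);k=cv2.inRange(hsv,np.array((5,70,40)),np.array((18,255,220)))
    k=cv2.morphologyEx(k,cv2.MORPH_CLOSE,np.ones((5,5),np.uint8));k=cv2.morphologyEx(k,cv2.MORPH_OPEN,np.ones((3,3),np.uint8))
    for c in cv2.findContours(k,cv2.RETR_EXTERNAL,cv2.CHAIN_APPROX_NONE)[0]:
        if cv2.contourArea(c)<amin: continue
        w=np.array([onz(m,p,z)[:2] for p in cv2.convexHull(c)[:,0].astype(float)])
        (cx,cy),(d1,d2),a=cv2.fitEllipse((w*10000).astype(np.float32))
        L=a+90 if d2>d1 else a
        print('px',c[:,0].mean(0).round(),'c',round(cx/1e4,4),round(cy/1e4,4),'axes',round(d2/10),round(d1/10),'long heading',round(L%180,1))
E
python3 - <<'E'
from h import *
import pickle
m=pickle.load(open('w5.pkl','rb'));im=cv2.imread('pics/w5.png')[:,:,::-1];pots(im,m)
T=cv2.imread('pics/top1.png')[:,:,::-1];mt=arm.camera_model('top')
tb=[b[0] for b in blobs(T,(5,70,40),(18,255,220),200)];
for b in blobs(im,(5,70,40),(18,255,220),500):
    X=onz(m,b[0],.023)
    q=min(tb,key=lambda p:np.linalg.norm(onz(mt,p,.023)-X));print(*tri((m,b[0]),(mt,q)))
plan(.5823,-.2375,.1);plan(.5417,-.2585,.3)
E
```

```text
px [215. 252.] c 0.4649 -0.3657 axes 66 54 long heading 166.0
px [307. 252.] c 0.5829 -0.3588 axes 67 51 long heading 58.8
px [314. 159.] c 0.5824 -0.2378 axes 66 49 long heading 147.0
px [223. 158.] c 0.4727 -0.2432 axes 66 51 long heading 133.6
[ 0.465067   -0.36234174  0.02824849] 0.0009569944609269984
[ 0.58118152 -0.35388211  0.03320732] 0.0007800178605650228
[ 0.58106652 -0.235476    0.029197  ] 0.0012053868752863388
[ 0.47245904 -0.24176683  0.02258907] 0.0010719484757320485
slide [0.0416, 0.102, 0.5015] yaw 0.0 rows 5 h 93.5
slide [-0.0044, -0.0026, 0.0015] yaw 0.0 rows 1 h 93.5
```

```bash
python3 -c "
from h import *
plan(.4727,-.243,.09,133.6);plan(.4727,-.243,.024,133.6)"
```

```text
slide [0.0446, -0.1724, 0.5266] yaw -0.2228 rows 6 h 93.5
slide [0.0445, -0.1723, 0.6916] yaw -0.2228 rows 7 h 93.5
```

Call:
{"name": "play_rows", "arguments": {"slide": [[0.044,-0.172,0.3],[0.044,-0.172,0.45],[0.044,-0.172,0.45],[0.044,-0.172,0.527],[0.044,-0.172,0.527],[0.044,-0.172,0.527],[0.044,-0.172,0.527],[0.044,-0.172,0.6],[0.044,-0.172,0.66],[0.044,-0.172,0.69],[0.044,-0.172,0.69]], "yaw": [-0.223,-0.223,-0.223,-0.223,-0.223,-0.223,-0.223,-0.223,-0.223,-0.223,-0.223]}}

```text
time_s: 7.62
tcp_pos: [0.4735, -0.2424, 0.204]
tcp_rot: [[-0.69, 0.724, -0.002], [0.724, 0.69, 0.001], [0.002, -0.0, -1.0]]
ft_force: [-0.1, 0.4, 0.4]
grip_width: 0.0941
grasp_force: 0.0
```

Call:
{"name": "play_rows", "arguments": {"slide": [[0,0,0],[0,0,0],[0,0,0],[0,0,0],[0,0,0],[0,0,0],[0,0,-0.05],[0,0,-0.15],[0,0,-0.25],[0,0,-0.35],[0,0,-0.5],[0,0,-0.5]], "yaw": [0,0,0,0,0,0,0,0,0,0,0,0], "fingers": 1, "newtons": 20}}

```text
time_s: 8.62
tcp_pos: [0.4735, -0.2429, 0.4101]
tcp_rot: [[-0.691, 0.723, 0.004], [0.723, 0.691, -0.003], [-0.005, 0.001, -1.0]]
ft_force: [0.6, 0.6, -0.4]
grip_width: 0.0485
grasp_force: 20.0
```

```bash
python3 -c "
from h import *
st();y=.061;ox,oy=.660,.0895
def W(x,yy): 
    c,s=np.cos(y),np.sin(y);return ox+c*x-s*yy,oy+s*x+c*yy
print(W(-.095,-.035));plan(*W(-.095,-.11),.23,93.5);plan(*W(-.1,-.11),.112,93.5);plan(*W(-.095,-.11),.23,93.5)"
```

```text
t 8.62 gp [ 0.4743 -0.2434  0.2301] h 133.7 w 0.0485 gf 20.0 F [ 0.6  0.6 -0.4] q7 57.1
(np.float64(0.5673103688908289), np.float64(0.048773690507906656))
slide [0.2241, 0.5518, -0.0001] yaw 0.2234 rows 6 h 133.7
slide [0.2336, 0.5419, 0.2948] yaw 0.2234 rows 7 h 133.7
slide [0.2241, 0.5518, -0.0001] yaw 0.2234 rows 6 h 133.7
```

Call:
{"name": "play_rows", "arguments": {"slide": [[0.05,0.05,-0.125],[0.1,0.2,-0.125],[0.15,0.3,-0.125],[0.234,0.545,-0.125],[0.234,0.545,-0.125],[0.234,0.545,-0.125],[0.234,0.545,-0.125],[0.234,0.545,-0.125],[0.234,0.545,0],[0.234,0.545,0.1],[0.234,0.545,0.2],[0.234,0.545,0.2]], "yaw": [0.05,0.1,0.15,0.223,0.223,0.223,0.223,0.223,0.223,0.223,0.223,0.223]}}

```text
time_s: 9.62
tcp_pos: [0.5641, -0.0254, 0.3191]
tcp_rot: [[-0.062, 0.998, -0.008], [0.998, 0.062, 0.001], [0.001, -0.008, -1.0]]
ft_force: [-1.7, -0.2, -1.5]
grip_width: 0.0486
grasp_force: 20.0
```

```bash
python3 -c "
from h import *
st();shot('wrist','w6')"
```

```text
t 9.62 gp [ 0.5626 -0.0252  0.1391] h 93.57 w 0.0486 gf 20.0 F [-1.7 -0.2 -1.5] q7 -12.5
```

View pics/w6.png

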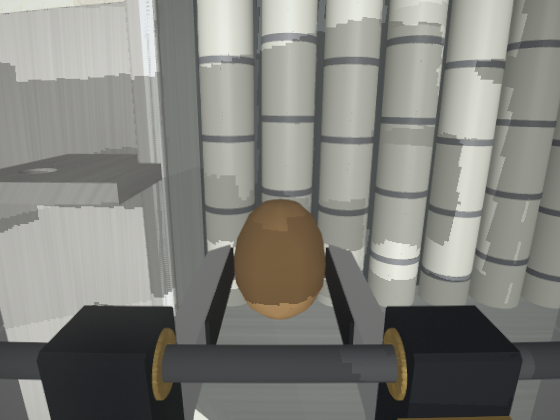

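The view shows the potato held at (280,258) over the rollers, with the near fixed lug at (80,175) clear to the left.

Call:
{"name": "play_rows", "arguments": {"slide": [[0,0,0.04],[0,0,0.076],[0,0,0.076],[0,0,0.076]], "yaw": [0,0,0,0]}}

```text
time_s: 10.0
tcp_pos: [0.5669, -0.0249, 0.2971]
tcp_rot: [[-0.062, 0.998, 0.002], [0.998, 0.062, -0.0], [-0.0, 0.002, -1.0]]
ft_force: [0.2, 0.7, -0.4]
grip_width: 0.0488
grasp_force: 20.0
```

Call:
{"name": "play_rows", "arguments": {"slide": [[0,0,0],[0,0,0],[0,0,0],[0,0,0],[0,0,-0.08],[0,0,-0.18],[0,0,-0.28],[0,0,-0.4],[0,0,-0.45],[0,0,-0.45]], "yaw": [0,0,0,0,0,0,0,0,0,0], "fingers": -0.4}}

```text
time_s: 10.83
tcp_pos: [0.5665, -0.0244, 0.4806]
tcp_rot: [[-0.062, 0.998, 0.007], [0.998, 0.062, -0.001], [-0.001, 0.007, -1.0]]
ft_force: [0.9, -0.6, 0.1]
grip_width: 0.0656
grasp_force: 0.0
```

```bash
python3 -c "
from h import *
st();m,im=shot('wrist','w7');pots(im,m,300,.103);plan(.5417,-.2585,.3,93.5)"
```

```text
t 10.83 gp [ 0.5678 -0.0246  0.3006] h 93.55 w 0.0656 gf 0.0 F [ 0.9 -0.6  0.1] q7 -6.9
px [274. 399.] c 0.5788 -0.285 axes 68 44 long heading 76.6
px [195. 398.] c 0.4828 -0.2902 axes 58 53 long heading 80.0
px [278. 327.] c 0.5787 -0.1857 axes 58 44 long heading 128.4
px [259. 190.] c 0.549 -0.0281 axes 68 51 long heading 94.8
slide [-0.579, -0.0991, -0.0058] yaw 0.0002 rows 6 h 93.53
```

```bash
python3 -c "
from h import *
plan(.5824,-.2378,.15,147)"
```

```text
slide [-0.5332, 0.004, 0.3696] yaw -0.297 rows 8 h 93.53
```

Call:
{"name": "play_rows", "arguments": {"slide": [[-0.2,0,0],[-0.4,0,0],[-0.533,0.004,0.1],[-0.533,0.004,0.25],[-0.533,0.004,0.37],[-0.533,0.004,0.37],[-0.533,0.004,0.37],[-0.533,0.004,0.37],[-0.533,0.004,0.37],[-0.533,0.004,0.37],[-0.533,0.004,0.37]], "yaw": [-0.05,-0.1,-0.15,-0.2,-0.25,-0.297,-0.297,-0.297,-0.297,-0.297,-0.297], "fingers": -1}}

```text
time_s: 11.8
tcp_pos: [0.5811, -0.2368, 0.3275]
tcp_rot: [[-0.838, 0.546, 0.001], [0.546, 0.838, 0.0], [-0.001, 0.001, -1.0]]
ft_force: [0.3, 0.0, 1.1]
grip_width: 0.0936
grasp_force: 0.0
```

```bash
python3 -c "
from h import *
st();m,im=shot('wrist','w8');pots(im,m,300);plan(.5824,-.2378,.024,147)"
```

```text
t 11.8 gp [ 0.5813 -0.2368  0.1475] h 146.89 w 0.0936 gf 0.0 F [0.3 0.  1.1] q7 57.3
px [190. 290.] c 0.5949 -0.3483 axes 46 33 long heading 116.5
px [138. 272.] c 0.563 -0.3726 axes 49 14 long heading 103.6
px [279. 209.] c 0.5831 -0.2379 axes 68 49 long heading 148.2
px [ 66. 175.] c 0.4649 -0.3666 axes 67 60 long heading 165.2
slide [-0.0029, -0.0008, 0.3095] yaw -0.0004 rows 3 h 146.93
```

Call:
{"name": "play_rows", "arguments": {"slide": [[0,0,0.1],[0,0,0.2],[0,0,0.27],[0,0,0.308],[0,0,0.308]], "yaw": [0,0,0,0,0]}}

```text
time_s: 12.27
tcp_pos: [0.5806, -0.237, 0.2018]
tcp_rot: [[-0.839, 0.545, -0.002], [0.545, 0.839, 0.001], [0.002, -0.0, -1.0]]
ft_force: [0.4, 0.4, -0.8]
grip_width: 0.0939
grasp_force: 0.0
```

Call:
{"name": "play_rows", "arguments": {"slide": [[0,0,0],[0,0,0],[0,0,0],[0,0,0],[0,0,0],[0,0,0],[0,0,-0.05],[0,0,-0.15],[0,0,-0.25],[0,0,-0.35],[0,0,-0.45],[0,0,-0.55]], "yaw": [0,0,0,0,0,0,0,0,0,0,0,0], "fingers": 1, "newtons": 20}}

```text
time_s: 13.27
tcp_pos: [0.5804, -0.2375, 0.4256]
tcp_rot: [[-0.839, 0.544, -0.0], [0.544, 0.839, 0.0], [0.0, 0.0, -1.0]]
ft_force: [-0.5, 0.6, -1.3]
grip_width: 0.0493
grasp_force: 20.0
```

Call:
{"name": "play_rows", "arguments": {"slide": [[0.1,0.1,-0.09],[0.421,0.581,-0.09],[0.421,0.581,-0.09],[0.421,0.581,-0.09],[0.421,0.581,-0.09],[0.421,0.581,-0.09],[0.421,0.581,-0.09],[0.421,0.581,-0.09],[0.421,0.581,-0.09],[0.421,0.581,-0.09],[0.421,0.581,-0.09]], "yaw": [-0.03,-0.06,-0.1,-0.15,-0.203,-0.203,-0.203,-0.203,-0.203,-0.203,-0.203]}}

```text
time_s: 14.18
tcp_pos: [0.5663, 0.0476, 0.4592]
tcp_rot: [[-0.998, -0.06, -0.0], [-0.06, 0.998, -0.0], [0.0, -0.0, -1.0]]
ft_force: [-0.7, 0.2, -0.6]
grip_width: 0.0494
grasp_force: 20.0
```

```bash
python3 -c "
from h import *
st();plan(.5673,.0488,.106,183.5)"
```

```text
t 14.18 gp [0.5662 0.0475 0.2792] h -176.56 w 0.0494 gf 20.0 F [-0.7  0.2 -0.6] q7 68.0
slide [-0.0031, 0.0031, 0.4331] yaw -0.0003 rows 5 h -176.56
```

Call:
{"name": "play_rows", "arguments": {"slide": [[0,0.015,0.1],[0,0.015,0.2],[0,0.015,0.3],[0,0.015,0.37],[0,0.015,0.41],[0,0.015,0.43],[0,0.015,0.43],[0,0.015,0.43]], "yaw": [0,0,0,0,0,0,0,0]}}

```text
time_s: 14.85
tcp_pos: [0.566, 0.0534, 0.287]
tcp_rot: [[-0.998, -0.059, -0.001], [-0.059, 0.998, -0.0], [0.001, -0.0, -1.0]]
ft_force: [-1.0, 1.0, -0.6]
grip_width: 0.0495
grasp_force: 20.0
```

Call:
{"name": "play_rows", "arguments": {"slide": [[0,0,0],[0,0,0],[0,0,0],[0,0,0],[0,0,-0.08],[0,0,-0.18],[0,0,-0.28],[0,0,-0.38],[0,0,-0.48],[0,0,-0.48]], "yaw": [0,0,0,0,0,0,0,0,0,0], "fingers": -0.25}}

```text
time_s: 15.68
tcp_pos: [0.5662, 0.056, 0.4866]
tcp_rot: [[-0.998, -0.062, 0.008], [-0.062, 0.998, 0.0], [-0.008, -0.0, -1.0]]
ft_force: [0.3, 0.3, -0.6]
grip_width: 0.0585
grasp_force: 0.0
```

```bash
python3 -c "
from h import *
st();m,im=shot('wrist','w9');pots(im,m,300,.103);plan(.583,-.3588,.15,58.8);plan(.4649,-.366,.15,166)
mt,T=shot('top','top2');pots(T,mt,100)"
```

```text
t 15.68 gp [0.5677 0.0561 0.3066] h -176.44 w 0.0585 gf 0.0 F [ 0.3  0.3 -0.6] q7 68.2
px [277. 190.] c 0.5731 0.0533 axes 65 49 long heading 3.0
px [197. 163.] c 0.5491 -0.0283 axes 68 51 long heading 98.4
px [456.   3.] c 0.3845 0.2056 axes 41 17 long heading 96.9
slide [0.0259, -1.0357, 0.3835] yaw 0.693 rows 18 h -176.47
slide [0.3217, -1.0355, 0.3818] yaw 0.0974 rows 12 h -176.47
px [ 11. 371.] c 0.0595 0.7134 axes 315 103 long heading 179.3
px [173. 274.] c 0.3272 0.2409 axes 95 77 long heading 163.2
px [382. 223.] c 0.4647 -0.3626 axes 65 49 long heading 163.7
px [268. 191.] c 0.5614 -0.0344 axes 55 44 long heading 31.7
px [378. 182.] c 0.5818 -0.3555 axes 65 49 long heading 52.5
```

Call:
{"name": "play_rows", "arguments": {"slide": [[0.1,-0.3,0],[0.2,-0.6,0],[0.322,-0.98,0],[0.322,-0.98,0],[0.322,-0.98,0.1],[0.322,-0.98,0.2],[0.322,-0.98,0.38],[0.322,-0.98,0.38],[0.322,-0.98,0.38],[0.322,-0.98,0.38],[0.322,-0.98,0.38],[0.322,-0.98,0.38]], "yaw": [0.03,0.06,0.097,0.097,0.097,0.097,0.097,0.097,0.097,0.097,0.097,0.097], "fingers": -1}}

```text
time_s: 16.78
tcp_pos: [0.4576, -0.3494, 0.3213]
tcp_rot: [[-0.969, 0.247, -0.007], [0.247, 0.969, 0.004], [0.007, 0.002, -1.0]]
ft_force: [-0.9, -0.9, -0.3]
grip_width: 0.0943
grasp_force: 0.0
```

```bash
python3 -c "
from h import *
st();m,im=shot('wrist','w10');pots(im,m,300);plan(.4649,-.366,.024,165.5)"
```

```text
t 16.78 gp [ 0.4564 -0.3488  0.1413] h 165.72 w 0.0943 gf 0.0 F [-0.9 -0.9 -0.3] q7 90.4
px [302. 333.] c 0.5822 -0.3579 axes 67 55 long heading 37.1
px [263. 226.] c 0.4666 -0.3649 axes 69 50 long heading 162.8
slide [-0.0302, -0.0439, 0.2977] yaw 0.0018 rows 3 h 165.82
```

Call:
{"name": "play_rows", "arguments": {"slide": [[-0.033,-0.034,0.0],[-0.033,-0.034,0.1],[-0.033,-0.034,0.2],[-0.033,-0.034,0.27],[-0.033,-0.034,0.295],[-0.033,-0.034,0.295]], "yaw": [0.01,0.01,0.01,0.01,0.01,0.01]}}

```text
time_s: 17.33
tcp_pos: [0.4708, -0.3594, 0.2076]
tcp_rot: [[-0.963, 0.27, -0.003], [0.27, 0.963, 0.003], [0.003, 0.002, -1.0]]
ft_force: [-0.5, 1.0, -0.1]
grip_width: 0.0938
grasp_force: 0.0
```

Call:
{"name": "play_rows", "arguments": {"slide": [[0,0,0],[0,0,0],[0,0,0],[0,0,0],[0,0,0],[0,0,0],[0,0,-0.05],[0,0,-0.15],[0,0,-0.25],[0,0,-0.35],[0,0,-0.45],[0,0,-0.55]], "yaw": [0,0,0,0,0,0,0,0,0,0,0,0], "fingers": 1}}

```text
time_s: 18.33
tcp_pos: [0.4707, -0.3603, 0.4317]
tcp_rot: [[-0.963, 0.271, 0.0], [0.271, 0.963, -0.0], [-0.0, 0.0, -1.0]]
ft_force: [-0.1, -0.3, 0.6]
grip_width: 0.0174
grasp_force: 0.0
```

Call:
{"name": "play_rows", "arguments": {"slide": [[0,0.1,-0.09],[0.0,0.3,-0.09],[0.06,0.9,-0.09],[0.06,0.9,-0.09],[0.06,0.9,-0.09],[0.06,0.9,-0.09],[0.06,0.9,-0.09],[0.06,0.9,-0.09],[0.06,0.9,-0.09],[0.06,0.9,-0.09],[0.06,0.9,-0.09]], "yaw": [-0.03,-0.06,-0.108,-0.108,-0.108,-0.108,-0.108,-0.108,-0.108,-0.108,-0.108]}}

```text
time_s: 19.25
tcp_pos: [0.5453, -0.0052, 0.4657]
tcp_rot: [[-0.998, -0.069, 0.0], [-0.069, 0.998, 0.0], [-0.0, 0.0, -1.0]]
ft_force: [-0.7, -1.2, -0.2]
grip_width: 0.001
grasp_force: 0.0
```

```bash
python3 -c "
from h import *
st();plan(.5628,.1236,.28,183.5)"
```

```text
t 19.25 gp [ 0.5454 -0.0052  0.2857] h -176.03 w 0.001 gf 0.0 F [-0.7 -1.2 -0.2] q7 75.6
slide [-0.0658, 0.3181, 0.0144] yaw 0.0026 rows 4 h -176.03
```

The grip came up empty, so I'll find that potato again.

```bash
python3 -c "
from h import *
mt,T=shot('top','top3');pots(T,mt,100)"
```

```text
px [ 11. 371.] c 0.0618 0.7145 axes 298 119 long heading 179.2
px [173. 273.] c 0.3289 0.2404 axes 91 77 long heading 161.6
px [382. 223.] c 0.4643 -0.3616 axes 65 49 long heading 158.7
px [378. 182.] c 0.5819 -0.3554 axes 65 48 long heading 54.8
```

Call:
{"name": "play_rows", "arguments": {"slide": [[0,-0.3,0],[0,-0.7,0],[0.03,-0.7,0],[0.03,-0.7,0],[0.03,-0.7,0],[0.03,-0.7,0],[0.03,-0.7,0],[0.03,-0.7,0],[0.03,-0.7,0]], "yaw": [0.05,0.1,0.1,0.1,0.1,0.1,0.1,0.1,0.1], "fingers": -1}}

```text
time_s: 20.05
tcp_pos: [0.5504, -0.2912, 0.4648]
tcp_rot: [[-0.968, 0.252, -0.001], [0.252, 0.968, 0.001], [0.001, 0.0, -1.0]]
ft_force: [0.3, 1.1, -0.0]
grip_width: 0.057
grasp_force: 0.0
```

```bash
python3 -c "
from h import *
st();m,im=shot('wrist','w11');pots(im,m,300);mt,T=shot('top','top4');pots(T,mt,100)"
```

```text
t 20.05 gp [ 0.5502 -0.2911  0.2848] h 165.42 w 0.057 gf 0.0 F [ 0.3  1.1 -0. ] q7 84.8
px [233. 216.] c 0.5833 -0.358 axes 65 52 long heading 51.8
px [550. 116.] c 0.5737 0.0558 axes 125 58 long heading 57.2
px [199. 121.] c 0.4653 -0.364 axes 66 51 long heading 160.4
px [ 11. 371.] c 0.0619 0.7146 axes 297 121 long heading 179.2
px [173. 274.] c 0.3272 0.241 axes 94 76 long heading 163.1
px [263. 194.] c 0.5558 -0.0222 axes 69 51 long heading 89.7
px [234. 185.] c 0.5838 0.0629 axes 67 51 long heading 3.2
```

```bash
python3 -c "
from h import *
plan(.4655,-.3635,.12,161);plan(.4655,-.3635,.023,161)"
```

```text
slide [0.1607, -0.2362, 0.4135] yaw 0.0261 rows 5 h 165.69
slide [0.1606, -0.2362, 0.656] yaw 0.0261 rows 7 h 165.69
```

Call:
{"name": "play_rows", "arguments": {"slide": [[0.16,-0.236,0.1],[0.16,-0.236,0.41],[0.16,-0.236,0.41],[0.16,-0.236,0.41],[0.16,-0.236,0.41],[0.16,-0.236,0.41],[0.16,-0.236,0.5],[0.16,-0.236,0.58],[0.16,-0.236,0.64],[0.16,-0.236,0.656],[0.16,-0.236,0.656],[0.16,-0.236,0.656]], "yaw": [0.026,0.026,0.026,0.026,0.026,0.026,0.026,0.026,0.026,0.026,0.026,0.026], "fingers": -1}}

```text
time_s: 21.15
tcp_pos: [0.4671, -0.3632, 0.2046]
tcp_rot: [[-0.946, 0.324, 0.001], [0.324, 0.946, -0.001], [-0.001, -0.0, -1.0]]
ft_force: [-0.3, -0.3, -0.7]
grip_width: 0.0936
grasp_force: 0.0
```

Call:
{"name": "play_rows", "arguments": {"slide": [[0,0,0],[0,0,0],[0,0,0],[0,0,0],[0,0,0],[0,0,0],[0,0,0],[0,0,0],[0,0,0]], "yaw": [0,0,0,0,0,0,0,0,0], "fingers": 1, "newtons": 25}}

```text
time_s: 21.9
tcp_pos: [0.4663, -0.3635, 0.2031]
tcp_rot: [[-0.946, 0.325, -0.0], [0.325, 0.946, 0.0], [0.0, 0.0, -1.0]]
ft_force: [-1.2, 0.8, 0.9]
grip_width: 0.0488
grasp_force: 25.0
```

Call:
{"name": "play_rows", "arguments": {"slide": [[0,0,-0.05],[0,0,-0.1],[0,0,-0.2],[0,0,-0.3],[0,0,-0.4],[0,0,-0.5],[0,0,-0.6],[0,0,-0.65],[0,0,-0.65]], "yaw": [0,0,0,0,0,0,0,0,0]}}

```text
time_s: 22.65
tcp_pos: [0.4669, -0.3633, 0.4677]
tcp_rot: [[-0.946, 0.325, 0.004], [0.325, 0.946, -0.004], [-0.006, -0.003, -1.0]]
ft_force: [0.3, 0.4, -1.2]
grip_width: 0.0491
grasp_force: 25.0
```

Call:
{"name": "play_rows", "arguments": {"slide": [[0.02,0.1,0],[0.05,0.3,0],[0.12,0.92,0],[0.12,0.92,0],[0.12,0.92,0],[0.12,0.92,0],[0.12,0.92,0],[0.12,0.92,0],[0.12,0.92,0],[0.12,0.92,0],[0.12,0.92,0]], "yaw": [-0.03,-0.06,-0.125,-0.125,-0.125,-0.125,-0.125,-0.125,-0.125,-0.125,-0.125]}}

```text
time_s: 23.57
tcp_pos: [0.5404, 0.0025, 0.4624]
tcp_rot: [[-0.998, -0.066, -0.001], [-0.066, 0.998, 0.001], [0.001, 0.001, -1.0]]
ft_force: [0.8, -0.9, -1.2]
grip_width: 0.0486
grasp_force: 25.0
```

```bash
python3 -c "
from h import *
st();plan(.5628,.1236,.28,183.5);plan(.5628,.1236,.106,183.5)"
```

```text
t 23.57 gp [0.5402 0.0026 0.2824] h -176.2 w 0.0486 gf 25.0 F [ 0.8 -0.9 -1.2] q7 74.4
slide [-0.0764, 0.2981, 0.0063] yaw 0.0017 rows 3 h -176.2
slide [-0.0767, 0.2978, 0.4413] yaw 0.0017 rows 6 h -176.2
```

Call:
{"name": "play_rows", "arguments": {"slide": [[-0.076,0.3,0],[-0.076,0.3,0],[-0.076,0.3,0],[-0.076,0.3,0],[-0.076,0.3,0.1],[-0.076,0.3,0.2],[-0.076,0.3,0.3],[-0.076,0.3,0.37],[-0.076,0.3,0.41],[-0.076,0.3,0.437],[-0.076,0.3,0.437],[-0.076,0.3,0.437]], "yaw": [0,0,0,0,0,0,0,0,0,0,0,0]}}

```text
time_s: 24.57
tcp_pos: [0.5636, 0.1212, 0.2885]
tcp_rot: [[-0.998, -0.061, -0.0], [-0.061, 0.998, 0.0], [0.0, 0.0, -1.0]]
ft_force: [-0.4, 0.2, -0.3]
grip_width: 0.0488
grasp_force: 25.0
```

Call:
{"name": "play_rows", "arguments": {"slide": [[0,0,0],[0,0,0],[0,0,0],[0,0,0],[0,0,-0.08],[0,0,-0.18],[0,0,-0.28],[0,0,-0.38],[0,0,-0.48],[0,0,-0.48]], "yaw": [0,0,0,0,0,0,0,0,0,0], "fingers": -0.25}}

```text
time_s: 25.4
tcp_pos: [0.5636, 0.123, 0.4877]
tcp_rot: [[-0.998, -0.062, 0.009], [-0.062, 0.998, 0.001], [-0.009, 0.001, -1.0]]
ft_force: [-0.1, 0.5, 0.4]
grip_width: 0.059
grasp_force: 0.0
```

```bash
python3 -c "
from h import *
st();m,im=shot('wrist','w12');pots(im,m,300,.103);plan(.583,-.358,.2,55);plan(.565,-.2,.3,100)
mt,T=shot('top','top5');pots(T,mt,100)"
```

```text
t 25.4 gp [0.5652 0.1232 0.3078] h -176.44 w 0.059 gf 0.0 F [-0.1  0.5  0.4] q7 60.8
px [277. 189.] c 0.5694 0.1213 axes 65 49 long heading 4.0
px [211. 189.] c 0.5732 0.0531 axes 65 50 long heading 1.2
px [133. 159.] c 0.5467 -0.0272 axes 71 50 long heading 92.5
slide [0.0296, -1.2018, 0.2604] yaw 0.7141 rows 18 h -176.47
slide [0.0487, -0.8048, 0.0103] yaw 0.4641 rows 12 h -176.47
px [ 11. 371.] c 0.0618 0.7145 axes 299 116 long heading 179.0
px [173. 274.] c 0.3271 0.241 axes 95 77 long heading 163.8
px [264. 194.] c 0.556 -0.0224 axes 69 51 long heading 88.4
px [378. 183.] c 0.5821 -0.3553 axes 65 49 long heading 54.4
px [235. 184.] c 0.5853 0.0595 axes 67 42 long heading 9.0
```

Call:
{"name": "play_rows", "arguments": {"slide": [[0.02,-0.2,0],[0.03,-0.5,0],[0.04,-0.95,0],[0.04,-0.95,0],[0.04,-0.95,0],[0.04,-0.95,0],[0.04,-0.95,0],[0.04,-0.95,0],[0.04,-0.95,0],[0.04,-0.95,0],[0.04,-0.95,0],[0.04,-0.95,0]], "yaw": [0.04,0.08,0.12,0.16,0.2,0.24,0.28,0.32,0.36,0.4,0.44,0.47], "fingers": -1}}

```text
time_s: 26.5
tcp_pos: [0.5706, -0.2596, 0.4785]
tcp_rot: [[-0.147, 0.989, -0.002], [0.989, 0.147, 0.001], [0.001, -0.002, -1.0]]
ft_force: [-0.0, 0.7, 0.5]
grip_width: 0.0941
grasp_force: 0.0
```

```bash
python3 -c "
from h import *
st();m,im=shot('wrist','w13');pots(im,m,300);plan(.583,-.358,.15,55)"
```

```text
t 26.5 gp [ 0.5702 -0.2594  0.2985] h 98.47 w 0.0941 gf 0.0 F [-0.   0.7  0.5] q7 19.4
px [278. 251.] c 0.5828 -0.3588 axes 67 51 long heading 57.7
slide [-0.2506, -0.0031, 0.3714] yaw 0.2397 rows 7 h 98.14
```

Call:
{"name": "play_rows", "arguments": {"slide": [[-0.25,-0.003,0.1],[-0.25,-0.003,0.37],[-0.25,-0.003,0.37],[-0.25,-0.003,0.37],[-0.25,-0.003,0.37],[-0.25,-0.003,0.37],[-0.25,-0.003,0.45],[-0.25,-0.003,0.55],[-0.25,-0.003,0.64],[-0.25,-0.003,0.688],[-0.25,-0.003,0.688],[-0.25,-0.003,0.688]], "yaw": [0.04,0.08,0.12,0.16,0.2,0.228,0.228,0.228,0.228,0.228,0.228,0.228]}}

```text
time_s: 27.55
tcp_pos: [0.5848, -0.3569, 0.2032]
tcp_rot: [[0.529, 0.849, -0.002], [0.849, -0.529, 0.002], [0.0, -0.003, -1.0]]
ft_force: [-0.1, -0.4, -0.4]
grip_width: 0.0939
grasp_force: 0.0
```

Call:
{"name": "play_rows", "arguments": {"slide": [[0,0,0],[0,0,0],[0,0,0],[0,0,0],[0,0,0],[0,0,0],[0,0,0],[0,0,0],[0,0,0]], "yaw": [0,0,0,0,0,0,0,0,0], "fingers": 1}}

```text
time_s: 28.3
tcp_pos: [0.5852, -0.3575, 0.2051]
tcp_rot: [[0.531, 0.847, -0.0], [0.847, -0.531, 0.0], [-0.0, -0.0, -1.0]]
ft_force: [-1.4, 1.2, 1.5]
grip_width: 0.0498
grasp_force: 24.8
```

Call:
{"name": "play_rows", "arguments": {"slide": [[0,0,-0.05],[0,0,-0.1],[0,0,-0.2],[0,0,-0.3],[0,0,-0.4],[0,0,-0.5],[0,0,-0.6],[0,0,-0.66],[0,0,-0.66]], "yaw": [-0.02,-0.04,-0.08,-0.12,-0.16,-0.2,-0.2,-0.2,-0.2]}}

```text
time_s: 29.05
tcp_pos: [0.5856, -0.3573, 0.4751]
tcp_rot: [[-0.068, 0.998, 0.007], [0.998, 0.068, -0.004], [-0.004, 0.006, -1.0]]
ft_force: [-0.2, 0.7, -1.0]
grip_width: 0.0499
grasp_force: 24.8
```

```bash
python3 -c "
from h import *
st();plan(.553,.193,.29,93.5);plan(.553,.193,.106,93.5)"
```

```text
t 29.05 gp [ 0.5868 -0.358   0.2951] h 93.89 w 0.0499 gf 24.8 F [-0.2  0.7 -1. ] q7 21.3
slide [1.3801, 0.0091, 0.007] yaw 0.0022 rows 14 h 93.89
slide [1.3821, 0.0062, 0.467] yaw 0.0022 rows 14 h 93.89
```

Call:
{"name": "play_rows", "arguments": {"slide": [[0.08,-0.02,-0.06],[0.9,-0.03,-0.06],[0.9,-0.03,-0.06],[0.9,-0.03,-0.06],[0.9,-0.03,-0.06],[0.9,-0.03,-0.06],[0.9,-0.03,-0.06],[0.9,-0.03,-0.06],[0.9,-0.03,-0.06],[0.9,-0.03,-0.06],[0.9,-0.03,-0.06]], "yaw": [0,0,0,0,0,0,0,0,0,0,0]}}

```text
time_s: 29.97
tcp_pos: [0.5484, 0.0029, 0.4929]
tcp_rot: [[-0.072, 0.997, -0.0], [0.997, 0.072, -0.0], [-0.0, -0.0, -1.0]]
ft_force: [0.8, -0.9, -0.8]
grip_width: 0.0496
grasp_force: 24.8
```

Call:
{"name": "play_rows", "arguments": {"slide": [[0.3,0.02,0],[0.48,0.04,0],[0.48,0.04,0],[0.48,0.04,0],[0.48,0.04,0],[0.48,0.04,0],[0.48,0.04,0]], "yaw": [0,0,0,0,0,0,0]}}

```text
time_s: 30.55
tcp_pos: [0.5519, 0.1938, 0.4924]
tcp_rot: [[-0.069, 0.998, -0.001], [0.998, 0.069, 0.0], [0.0, -0.001, -1.0]]
ft_force: [0.3, -1.2, -1.3]
grip_width: 0.0494
grasp_force: 24.8
```

```bash
python3 -c "
from h import *
st();plan(.553,.191,.106,93.5)"
```

```text
t 30.55 gp [0.5517 0.1938 0.3124] h 93.97 w 0.0494 gf 24.8 F [ 0.3 -1.2 -1.3] q7 -31.2
slide [-0.0074, 0.0032, 0.5159] yaw 0.0026 rows 5 h 93.97
```

Call:
{"name": "play_rows", "arguments": {"slide": [[-0.01,0.003,0.1],[-0.01,0.003,0.2],[-0.01,0.003,0.3],[-0.01,0.003,0.4],[-0.01,0.003,0.46],[-0.01,0.003,0.5],[-0.01,0.003,0.512],[-0.01,0.003,0.512]], "yaw": [0,0,0,0,0,0,0,0]}}

```text
time_s: 31.22
tcp_pos: [0.5534, 0.1879, 0.2872]
tcp_rot: [[-0.066, 0.998, -0.002], [0.998, 0.066, -0.001], [-0.001, -0.002, -1.0]]
ft_force: [0.7, 0.5, 0.8]
grip_width: 0.0495
grasp_force: 24.8
```

Call:
{"name": "play_rows", "arguments": {"slide": [[0,0,0],[0,0,0],[0,0,0],[0,0,0],[0,0,-0.08],[0,0,-0.18],[0,0,-0.28],[0,0,-0.38],[0,0,-0.48],[0,0,-0.48]], "yaw": [0,0,0,0,0,0,0,0,0,0], "fingers": -0.3}}

```text
time_s: 32.05
tcp_pos: [0.5532, 0.1907, 0.4883]
tcp_rot: [[-0.068, 0.998, 0.01], [0.998, 0.068, 0.003], [0.002, 0.01, -1.0]]
ft_force: [0.3, 0.5, 0.9]
grip_width: 0.061
grasp_force: 0.0
```

```bash
python3 -c "
from h import *
import pickle
st();m,im=shot('wrist','w14');pickle.dump(m,open('w14.pkl','wb'));pots(im,m,300,.103);
mt,T=shot('top','top5');pots(T,mt,100)"
```

```text
t 32.05 gp [0.555  0.1912 0.3083] h 93.92 w 0.061 gf 0.0 F [0.3 0.5 0.9] q7 -31.2
px [285. 307.] c 0.5729 0.0525 axes 65 59 long heading 16.6
px [286. 251.] c 0.5693 0.1205 axes 65 54 long heading 9.6
px [262. 189.] c 0.5391 0.1877 axes 67 50 long heading 90.7
px [ 85. 125.] c 0.359 0.2412 axes 91 66 long heading 177.0
px [ 11. 371.] c 0.0619 0.7144 axes 299 119 long heading 179.2
px [263. 194.] c 0.556 -0.0223 axes 69 51 long heading 88.6
px [209. 187.] c 0.5796 0.1341 axes 66 51 long heading 4.1
px [234. 185.] c 0.5837 0.0631 axes 66 50 long heading 2.4
```

View pics/w14.png

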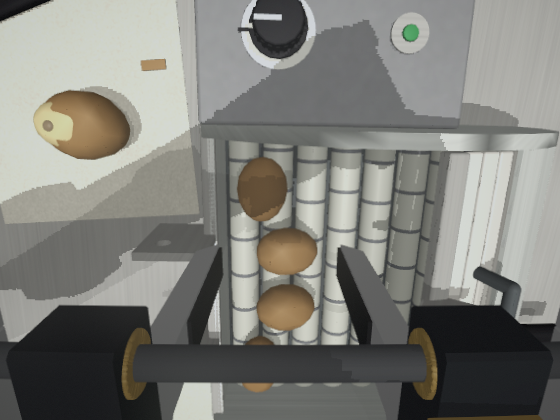

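The view shows all four potatoes in the tub: (262,189), (286,251), (285,307) and (258,370), the last partly hidden. The knob is at (278,28) with its line to the front, and the handle's end is at (490,280).

```bash
python3 -c "
from h import *
plan(.745,.095,.3,93.5);plan(.745,.095,.225,93.5)"
```

```text
slide [-0.2689, 0.4613, 0.0066] yaw 0.0022 rows 6 h 93.89
slide [-0.2689, 0.4607, 0.1941] yaw 0.0022 rows 6 h 93.89
```

Call:
{"name": "play_rows", "arguments": {"slide": [[-0.03,0.03,-0.06],[-0.268,0.461,-0.06],[-0.268,0.461,-0.06],[-0.268,0.461,-0.06],[-0.268,0.461,-0.06],[-0.268,0.461,-0.06],[-0.268,0.461,-0.06],[-0.268,0.461,-0.06],[-0.268,0.461,-0.06],[-0.268,0.461,-0.06]], "yaw": [0.002,0.002,0.002,0.002,0.002,0.002,0.002,0.002,0.002,0.002], "fingers": 0.1}}

```text
time_s: 32.98
tcp_pos: [0.7437, 0.0961, 0.5041]
tcp_rot: [[-0.063, 0.998, -0.0], [0.998, 0.063, -0.0], [0.0, -0.0, -1.0]]
ft_force: [-0.8, 0.7, -0.0]
grip_width: 0.0424
grasp_force: 0.0
```

```bash
python3 -c "
from h import *
st();shot('wrist','w15');plan(.745,.095,.225,93.5)"
```

```text
t 32.98 gp [0.7436 0.0961 0.3241] h 93.62 w 0.0424 gf 0.0 F [-0.8  0.7 -0. ] q7 -19.7
slide [-0.0025, 0.0032, 0.2488] yaw 0.0006 rows 3 h 93.61
```

View pics/w15.png

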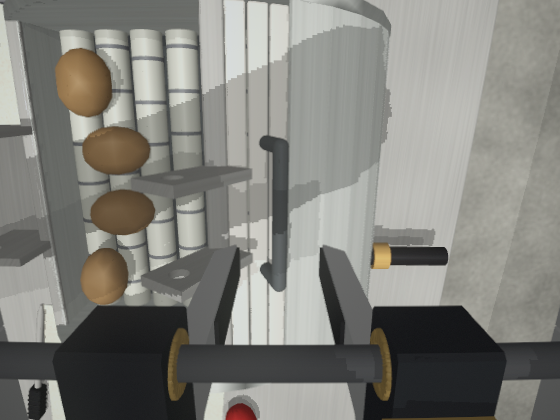

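The view shows the handle centred between the fingers at column 280, rows 140–288, and four potatoes in the tub.

Call:
{"name": "play_rows", "arguments": {"slide": [[0,0.003,0.08],[0,0.003,0.15],[0,0.003,0.21],[0,0.003,0.248],[0,0.003,0.248],[0,0.003,0.248]], "yaw": [0,0,0,0,0,0]}}

```text
time_s: 33.53
tcp_pos: [0.7452, 0.0955, 0.4055]
tcp_rot: [[-0.062, 0.998, -0.0], [0.998, 0.062, -0.0], [-0.0, -0.0, -1.0]]
ft_force: [0.3, 0.4, 0.5]
grip_width: 0.0422
grasp_force: 0.0
```

Call:
{"name": "play_rows", "arguments": {"slide": [[0,0,0],[0,0,0],[0,0,0],[0,0,0],[0,0,0],[0,0,0],[0,0,0]], "yaw": [0,0,0,0,0,0,0], "fingers": 1, "newtons": 12}}

```text
time_s: 34.12
tcp_pos: [0.7447, 0.0954, 0.4055]
tcp_rot: [[-0.062, 0.998, -0.003], [0.998, 0.062, -0.001], [-0.001, -0.003, -1.0]]
ft_force: [-16.2, -3.4, 10.3]
grip_width: 0.0116
grasp_force: 12.0
```

Call:
{"name": "play_rows", "arguments": {"slide": [[0,-0.03,-0.01],[0,-0.061,-0.02],[0,-0.111,-0.031],[0,-0.162,-0.038],[0,-0.213,-0.04],[0,-0.264,-0.038],[0,-0.315,-0.031],[0,-0.365,-0.02],[0,-0.414,-0.005],[0,-0.462,0.015],[0,-0.507,0.039],[0,-0.507,0.039]], "yaw": [0,0,0,0,0,0,0,0,0,0,0,0]}}

```text
time_s: 35.12
tcp_pos: [0.5404, 0.0833, 0.3887]
tcp_rot: [[-0.063, 0.998, -0.002], [0.998, 0.063, -0.001], [-0.001, -0.002, -1.0]]
ft_force: [-4.4, 4.5, 1.0]
grip_width: 0.0114
grasp_force: 12.0
```

Call:
{"name": "play_rows", "arguments": {"slide": [[0,-0.01,0.006],[0,-0.02,0.012],[0,-0.03,0.018],[0,-0.04,0.025],[0,-0.052,0.033],[0,-0.06,0.039],[0,-0.06,0.039],[0,-0.06,0.039]], "yaw": [0,0,0,0,0,0,0,0]}}

```text
time_s: 35.78
tcp_pos: [0.52, 0.0817, 0.375]
tcp_rot: [[-0.062, 0.998, 0.004], [0.998, 0.062, 0.001], [0.001, 0.004, -1.0]]
ft_force: [5.6, 3.3, 4.9]
grip_width: 0.0116
grasp_force: 12.0
```

```bash
python3 -c "
from h import *
st()"
```

```text
t 35.78 gp [0.5207 0.0819 0.195 ] h 93.55 w 0.0116 gf 12.0 F [5.6 3.3 4.9] q7 -23.9
```

Call:
{"name": "play_rows", "arguments": {"slide": [[0,-0.008,0.006],[0,-0.016,0.011],[0,-0.016,0.011],[0,-0.016,0.011],[0,-0.016,0.011]], "yaw": [0,0,0,0,0]}}

```text
time_s: 36.2
tcp_pos: [0.5157, 0.0813, 0.3722]
tcp_rot: [[-0.061, 0.998, 0.011], [0.998, 0.061, 0.002], [0.002, 0.011, -1.0]]
ft_force: [24.2, 3.4, 6.6]
grip_width: 0.0174
grasp_force: 12.0
```

```bash
python3 -c "
from h import *
st()"
```

```text
t 36.2 gp [0.5176 0.0817 0.1922] h 93.53 w 0.0174 gf 12.0 F [24.2  3.4  6.6] q7 -23.9
```

Call:
{"name": "play_rows", "arguments": {"slide": [[0,0.016,-0.011],[0,0.016,-0.011],[0,0.016,-0.011],[0,0.016,-0.011],[0,0.016,-0.011],[0,0.016,-0.1],[0,0.016,-0.2],[0,0.016,-0.3],[0,0.016,-0.3]], "yaw": [0,0,0,0,0,0,0,0,0], "fingers": 0.1}}

```text
time_s: 36.95
tcp_pos: [0.5196, 0.0823, 0.4959]
tcp_rot: [[-0.062, 0.998, 0.008], [0.998, 0.062, 0.0], [-0.0, 0.008, -1.0]]
ft_force: [0.5, 0.6, 0.2]
grip_width: 0.0427
grasp_force: 0.0
```

```bash
python3 -c "
from h import *
st();mt,T=shot('top','top6')
a=cv2.resize(T[75:285,95:395],None,fx=2.6,fy=2.6,interpolation=cv2.INTER_CUBIC)
cv2.imwrite('pics/tc6.png',a[:,:,::-1]);plan(.44,-.20,.25,93.5)"
```

```text
t 36.95 gp [0.521  0.0824 0.3159] h 93.57 w 0.0427 gf 0.0 F [0.5 0.6 0.2] q7 -18.3
slide [-0.6904, -0.2444, 0.1557] yaw 0.0002 rows 8 h 93.53
```

View pics/tc6.png

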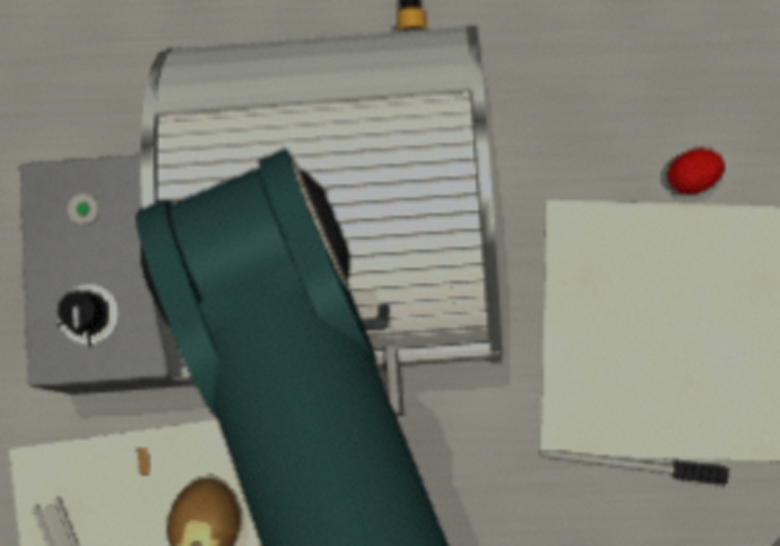

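The cover now looks fully shut. The bar lies in front of the sheet, with its nose at crop (545,453) and its black grip at (675–728,473).

Call:
{"name": "play_rows", "arguments": {"slide": [[-0.2,-0.1,0],[-0.68,-0.23,0.15],[-0.68,-0.23,0.15],[-0.68,-0.23,0.15],[-0.68,-0.23,0.15],[-0.68,-0.23,0.15],[-0.68,-0.23,0.15],[-0.68,-0.23,0.15],[-0.68,-0.23,0.15],[-0.68,-0.23,0.15],[-0.68,-0.23,0.15]], "yaw": [0,0,0,0,0,0,0,0,0,0,0], "fingers": -0.2}}

```text
time_s: 37.92
tcp_pos: [0.4445, -0.1947, 0.4293]
tcp_rot: [[-0.063, 0.998, -0.0], [0.998, 0.063, 0.0], [0.0, -0.0, -1.0]]
ft_force: [0.6, 0.9, 0.2]
grip_width: 0.0567
grasp_force: 0.0
```

Run:
```python
from h import *
st();m,im=shot('wrist','w16')
for z in (.01,.02):
  for b in blobs(im,(0,0,0),(179,255,45),150):
    if b[0][1]>300: continue
    p=cv2.boxPoints(b[2]).astype(float);w=np.array([onz(m,q,z)[:2] for q in p])
    e=w[1]-w[0];f=w[2]-w[1];l=e if np.linalg.norm(e)>np.linalg.norm(f) else f
    print(z,np.round(b[0]),b[1],w.mean(0).round(4),np.linalg.norm(e).round(4),np.linalg.norm(f).round(4),np.degrees(np.arctan2(l[1],l[0])).round(1)%180)
```

```text
t 37.92 gp [ 0.4445 -0.1946  0.2493] h 93.64 w 0.0567 gf 0.0 F [0.6 0.9 0.2] q7 17.1
```

View pics/w16.png

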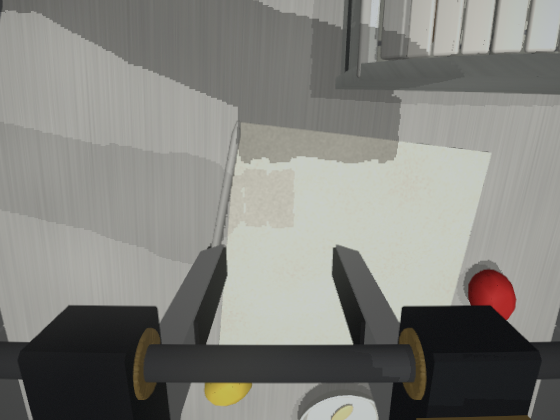

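The bar's steel runs from its nose at (238,122) to (216,247), and the grip is hidden behind the finger, so I'll shift the view.

Call:
{"name": "play_rows", "arguments": {"slide": [[-0.25,-0.1,0],[-0.25,-0.1,0],[-0.25,-0.1,0],[-0.25,-0.1,0],[-0.25,-0.1,0],[-0.25,-0.1,0]], "yaw": [0,0,0,0,0,0]}}

```text
time_s: 38.47
tcp_pos: [0.4111, -0.2969, 0.4296]
tcp_rot: [[-0.064, 0.998, 0.0], [0.998, 0.064, 0.0], [0.0, 0.0, -1.0]]
ft_force: [1.1, 0.4, -0.8]
grip_width: 0.0565
grasp_force: 0.0
```

```bash
cat >> h.py <<'E'
def dark(m,im,zs=(.01,.02),vmax=60,amin=150):
  for z in zs:
   for b in blobs(im,(0,0,0),(179,255,vmax),amin):
    if b[0][1]>300: continue
    p=cv2.boxPoints(b[2]).astype(float);w=np.array([onz(m,q,z)[:2] for q in p])
    e=w[1]-w[0];f=w[2]-w[1];l=e if np.linalg.norm(e)>np.linalg.norm(f) else f
    print(z,np.round(b[0]),b[1],w.mean(0).round(4),np.linalg.norm(e).round(4),np.linalg.norm(f).round(4),np.degrees(np.arctan2(l[1],l[0])).round(1)%180)
E
python3 - <<'E'
from h import *
st();m,im=shot('wrist','w17');dark(m,im)
mt,T=shot('top','top7');print('top');dark(mt,T[:, :],(.01,.02),50,30)
# nose in w16 region of steel: report in top crop
print(onz(mt,(545/2.6+95-.3,453/2.6+75-.3),.01))
E
```

```text
t 38.47 gp [ 0.4112 -0.2969  0.2496] h 93.65 w 0.0565 gf 0.0 F [ 1.1  0.4 -0.8] q7 29.1
0.01 [240. 194.] 712.0 [ 0.3683 -0.3145] 0.0557 0.0198 80.7
0.02 [240. 194.] 712.0 [ 0.3692 -0.3121] 0.0543 0.0193 80.7
top
0.01 [359. 294.] 1432.5 [ 0.2772 -0.2954] 0.3199 0.0776 166.6
0.01 [433. 217.] 65.0 [ 0.4725 -0.5128] 0.0303 0.0519 81.6
0.01 [480. 246.] 818.0 [ 0.3905 -0.6491] 0.0361 0.2234 11.400000000000006
0.01 [373. 214.] 481.0 [ 0.4781 -0.3436] 0.0617 0.114 177.6
0.01 [127. 194.] 164.0 [0.5638 0.3796] 0.0503 0.0413 88.6
0.01 [252.  66.] 130.5 [0.9467 0.0068] 0.0211 0.0656 179.1
0.02 [359. 294.] 1432.5 [ 0.2778 -0.2939] 0.3178 0.0771 166.6
0.02 [433. 217.] 65.0 [ 0.4718 -0.5099] 0.0301 0.0516 81.6
0.02 [480. 246.] 818.0 [ 0.3903 -0.6453] 0.0359 0.2219 11.400000000000006
0.02 [373. 214.] 481.0 [ 0.4773 -0.3418] 0.0613 0.1133 177.6
0.02 [127. 194.] 164.0 [0.5625 0.3766] 0.05 0.041 88.6
0.02 [252.  66.] 130.5 [0.9428 0.0063] 0.0209 0.0651 179.1
[ 0.39448028 -0.13657178  0.01      ]
```

Run:
```python
from h import *
T=cv2.imread('pics/w17.png')
m=arm.camera_model('wrist');mt=arm.camera_model('top')
print(tri((m,(240,194)),(mt,(364.3,256.6))))
plan(.45,.01,.23,93.5)
```

```text
(array([ 0.36951381, -0.30648996,  0.03995796]), np.float64(0.002123237894617468))
slide [0.7592, 0.146, 0.049] yaw 0.001 rows 8 h 93.68
```

Call:
{"name": "play_rows", "arguments": {"slide": [[0.1,0.02,0],[0.76,0.146,0.05],[0.76,0.146,0.05],[0.76,0.146,0.05],[0.76,0.146,0.05],[0.76,0.146,0.05],[0.76,0.146,0.05],[0.76,0.146,0.05],[0.76,0.146,0.05],[0.76,0.146,0.05],[0.76,0.146,0.05],[0.76,0.146,0.05]], "yaw": [0,0,0,0,0,0,0,0,0,0,0,0]}}

```text
time_s: 39.57
tcp_pos: [0.4499, 0.0082, 0.4095]
tcp_rot: [[-0.061, 0.998, -0.0], [0.998, 0.061, -0.0], [-0.0, -0.0, -1.0]]
ft_force: [-0.4, 0.2, -0.0]
grip_width: 0.0566
grasp_force: 0.0
```

```bash
python3 -c "
from h import *
import pickle
st();pickle.dump(shot('wrist','v1')[0],open('v1.pkl','wb'))"
```

```text
t 39.57 gp [0.4499 0.0082 0.2295] h 93.49 w 0.0566 gf 0.0 F [-0.4  0.2 -0. ] q7 -8.4
```

Call:
{"name": "play_rows", "arguments": {"slide": [[0.12,-0.008,0],[0.12,-0.008,0],[0.12,-0.008,0],[0.12,-0.008,0],[0.12,-0.008,0]], "yaw": [0,0,0,0,0]}}

```text
time_s: 40.03
tcp_pos: [0.444, 0.0555, 0.4094]
tcp_rot: [[-0.06, 0.998, -0.0], [0.998, 0.06, -0.0], [-0.0, -0.0, -1.0]]
ft_force: [0.4, -0.2, 0.9]
grip_width: 0.0562
grasp_force: 0.0
```

```bash
python3 -c "
from h import *
import pickle
st();pickle.dump(shot('wrist','v2')[0],open('v2.pkl','wb'))"
```

```text
t 40.03 gp [0.4439 0.0555 0.2294] h 93.46 w 0.0562 gf 0.0 F [ 0.4 -0.2  0.9] q7 -14.7
```

Call:
{"name": "play_rows", "arguments": {"slide": [[0.2,-0.012,0],[0.2,-0.012,0],[0.2,-0.012,0],[0.2,-0.012,0],[0.2,-0.012,0],[0.2,-0.012,0]], "yaw": [0,0,0,0,0,0]}}

```text
time_s: 40.58
tcp_pos: [0.4345, 0.1348, 0.4093]
tcp_rot: [[-0.06, 0.998, -0.0], [0.998, 0.06, -0.0], [-0.0, -0.0, -1.0]]
ft_force: [-0.1, -1.0, 0.2]
grip_width: 0.0566
grasp_force: 0.0
```

```bash
python3 -c "
from h import *
import pickle
st();pickle.dump(shot('wrist','v3')[0],open('v3.pkl','wb'))"
```

```text
t 40.58 gp [0.4344 0.1348 0.2293] h 93.42 w 0.0566 gf 0.0 F [-0.1 -1.   0.2] q7 -26.5
```

Call:
{"name": "play_rows", "arguments": {"slide": [[0.15,-0.01,0],[0.15,-0.01,0],[0.15,-0.01,0],[0.15,-0.01,0],[0.15,-0.01,0],[0.15,-0.01,0]], "yaw": [0,0,0,0,0,0]}}

```text
time_s: 41.13
tcp_pos: [0.4268, 0.1945, 0.4094]
tcp_rot: [[-0.06, 0.998, -0.0], [0.998, 0.06, -0.0], [-0.0, -0.0, -1.0]]
ft_force: [-0.3, 0.2, 0.3]
grip_width: 0.0562
grasp_force: 0.0
```

Run:
```python
from h import *
import pickle
st();pickle.dump(shot('wrist','v4')[0],open('v4.pkl','wb'))
W=lambda x,y,z:(.660+.998*x-.061*y,.0895+.061*x+.998*y,z)
C=[]
for i,y in ((1,-.056),(2,-.056),(3,.064),(4,.064)):
    m=pickle.load(open(f'v{i}.pkl','rb'));p=proj(m,W(-.205,y,.15));print(i,p.round(1))
    im=cv2.imread(f'pics/v{i}.png');x0=int(min(max(p[0]-65,0),430));y0=int(min(max(p[1]-50,0),320));print(x0,y0)
    C.append(cv2.resize(im[y0:y0+100,x0:x0+130],(390,300),interpolation=cv2.INTER_CUBIC))
cv2.imwrite('pics/v.png',np.vstack([np.hstack(C[:2]),np.hstack(C[2:])]))
```

```text
t 41.13 gp [0.4267 0.1945 0.2294] h 93.43 w 0.0562 gf 0.0 F [-0.3  0.2  0.3] q7 -35.8
1 [293.4 207.4]
228 157
2 [297. 271.]
231 220
3 [304.6 217.6]
239 167
4 [308.4 295.4]
243 245
```

View pics/v.png

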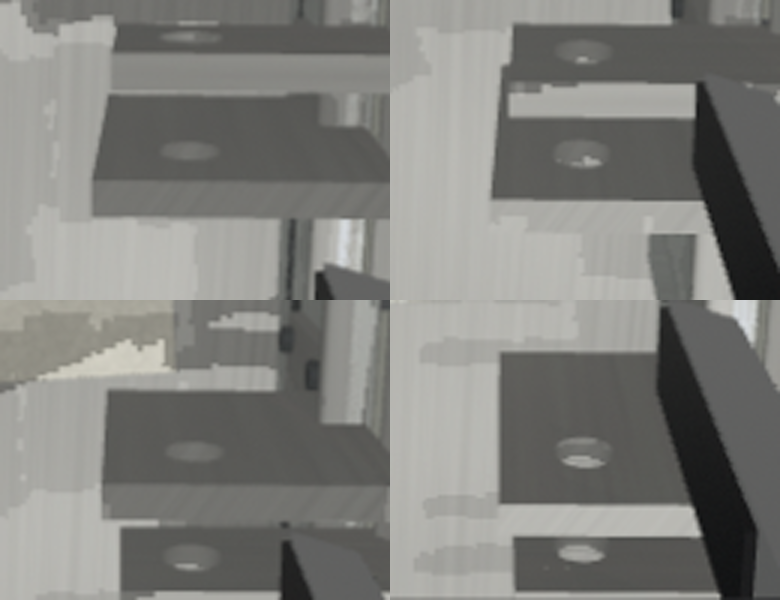

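The holes are clear in all four crops: the near lug at (190,150) and (582,154), the far lug at (193,451) and (583,452). The neighbouring cover-lug holes are in line with them.

Run:
```python
from h import *
import pickle
v=[pickle.load(open(f'v{i}.pkl','rb')) for i in (1,2,3,4)]
o=-.17
A,e=tri((v[0],(291.3+o,207+o)),(v[1],(295+o,271.3+o)));B,f=tri((v[2],(303.3+o,217.3+o)),(v[3],(307.3+o,295.7+o)))
print(A,e,B,f,'yaw',np.degrees(np.arctan2(-(B-A)[0],(B-A)[1])), np.linalg.norm(B-A))
plan(.3685,-.313,.12,81.3);plan(.40,-.25,.25,85)
```

```text
[0.45709184 0.02211632 0.15258521] 6.275984947707423e-06 [0.45035533 0.14166333 0.15169557] 5.211874324424519e-06 yaw 3.2252257518202834 0.11973996855530859
slide [-1.2579, -0.2213, 0.274] yaw 0.0674 rows 13 h 93.44
slide [-1.1055, -0.1333, -0.0511] yaw 0.0469 rows 11 h 93.44
```

Call:
{"name": "play_rows", "arguments": {"slide": [[-0.2,-0.02,-0.05],[-0.95,-0.09,-0.05],[-0.95,-0.09,-0.05],[-0.95,-0.09,-0.05],[-0.95,-0.09,-0.05],[-0.95,-0.09,-0.05],[-0.95,-0.09,-0.05],[-0.95,-0.09,-0.05],[-0.95,-0.09,-0.05],[-0.95,-0.09,-0.05],[-0.95,-0.09,-0.05],[-0.95,-0.09,-0.05]], "yaw": [0.02,0.04,0.067,0.067,0.067,0.067,0.067,0.067,0.067,0.067,0.067,0.067]}}

```text
time_s: 42.18
tcp_pos: [0.4136, -0.1862, 0.4293]
tcp_rot: [[0.15, 0.989, -0.0], [0.989, -0.15, 0.0], [0.0, -0.0, -1.0]]
ft_force: [-0.2, 0.7, 0.0]
grip_width: 0.0558
grasp_force: 0.0
```

Run:
```python
from h import *
st();m,im=shot('wrist','w18');dark(m,im,(.01,));plan(.3685,-.313,.13,81.3)
```

```text
t 42.18 gp [ 0.4135 -0.1862  0.2493] h 81.38 w 0.0558 gf 0.0 F [-0.2  0.7  0. ] q7 8.0
0.01 [258. 293.] 490.0 [ 0.3674 -0.3186] 0.0193 0.0518 80.8
slide [-0.3325, -0.0645, 0.2985] yaw 0.001 rows 5 h 81.47
```

Call:
{"name": "play_rows", "arguments": {"slide": [[-0.1,-0.02,0.1],[-0.333,-0.064,0.3],[-0.333,-0.064,0.3],[-0.333,-0.064,0.3],[-0.333,-0.064,0.3],[-0.333,-0.064,0.3],[-0.333,-0.064,0.3],[-0.333,-0.064,0.3]], "yaw": [0.001,0.001,0.001,0.001,0.001,0.001,0.001,0.001]}}

```text
time_s: 42.9
tcp_pos: [0.3699, -0.3123, 0.3105]
tcp_rot: [[0.149, 0.989, 0.001], [0.989, -0.149, -0.0], [-0.0, 0.001, -1.0]]
ft_force: [-0.0, -0.1, 0.4]
grip_width: 0.0566
grasp_force: 0.0
```

Run:
```python
from h import *
st();m,im=shot('wrist','w19');dark(m,im,(.01,.015,.02));plan(.3685,-.313,.021,81.3)
```

```text
t 42.9 gp [ 0.3701 -0.3124  0.1305] h 81.42 w 0.0566 gf 0.0 F [-0.  -0.1  0.4] q7 17.9
0.01 [277. 206.] 1680.5 [ 0.3687 -0.312 ] 0.0187 0.0626 81.8
0.015 [277. 206.] 1680.5 [ 0.3689 -0.3107] 0.0184 0.0614 81.8
0.02 [277. 206.] 1680.5 [ 0.3691 -0.3093] 0.0181 0.0603 81.8
slide [-0.0016, -0.0043, 0.2741] yaw 0.0007 rows 3 h 81.43
```

Call:
{"name": "play_rows", "arguments": {"slide": [[0.004,-0.003,0.1],[0.004,-0.003,0.2],[0.004,-0.003,0.25],[0.004,-0.003,0.272],[0.004,-0.003,0.272],[0.004,-0.003,0.272],[0.004,-0.003,0.272]], "yaw": [-0.001,-0.001,-0.001,-0.001,-0.001,-0.001,-0.001]}}

```text
time_s: 43.53
tcp_pos: [0.3688, -0.3117, 0.2019]
tcp_rot: [[0.147, 0.989, 0.001], [0.989, -0.147, -0.001], [-0.001, 0.002, -1.0]]
ft_force: [0.3, 0.1, -0.4]
grip_width: 0.0566
grasp_force: 0.0
```

Call:
{"name": "play_rows", "arguments": {"slide": [[0,0,0],[0,0,0],[0,0,0],[0,0,0],[0,0,0],[0,0,0],[0,0,0],[0,0,0]], "yaw": [0,0,0,0,0,0,0,0], "fingers": 1, "newtons": 45}}

```text
time_s: 44.2
tcp_pos: [0.3679, -0.312, 0.2007]
tcp_rot: [[0.148, 0.989, -0.0], [0.989, -0.148, 0.0], [0.0, -0.0, -1.0]]
ft_force: [0.3, 0.7, 1.3]
grip_width: 0.0198
grasp_force: 45.0
```

Run:
```python
from h import *
st();plan(.4573+.0575*.25,.0181-.25*.998,.163,93.3)
```

```text
t 44.2 gp [ 0.3679 -0.312   0.0207] h 81.48 w 0.0198 gf 45.0 F [0.3 0.7 1.3] q7 11.3
slide [0.2376, 0.2267, -0.3559] yaw -0.0657 rows 5 h 81.48
```

Call:
{"name": "play_rows", "arguments": {"slide": [[0,0,-0.05],[0,0,-0.12],[0,0,-0.2],[0.05,0.03,-0.3],[0.12,0.1,-0.354],[0.238,0.227,-0.354],[0.238,0.227,-0.354],[0.238,0.227,-0.354],[0.238,0.227,-0.354],[0.238,0.227,-0.354],[0.238,0.227,-0.354],[0.238,0.227,-0.354]], "yaw": [0,0,0,-0.02,-0.04,-0.066,-0.066,-0.066,-0.066,-0.066,-0.066,-0.066]}}

```text
time_s: 45.2
tcp_pos: [0.4711, -0.232, 0.342]
tcp_rot: [[-0.057, 0.998, -0.001], [0.998, 0.057, -0.0], [-0.0, -0.001, -1.0]]
ft_force: [0.6, -0.8, -0.9]
grip_width: 0.0198
grasp_force: 45.0
```

Run:
```python
from h import *
st();plan(.4573+.0575*.25,.0181-.25*.998,.162,93.3)
mt,T=shot('top','b1');ms,S=shot('scene','b2')
w=lambda s:np.array([.4573+.0575*s,.0181-.998*s,.151])
for s in (0.07,.22):print(proj(mt,w(s)).round(1),proj(ms,w(s)).round(1))
p=proj(mt,w(.12));x0,y0=int(p[0]-50),int(p[1]-37);a=cv2.resize(T[y0:y0+75,x0:x0+100],(600,450),interpolation=cv2.INTER_CUBIC);print(x0,y0)
cv2.imwrite('pics/b1c.png',a[:,:,::-1])
wm,W=shot('wrist','w20')
# bar (steel+grip) seen by wrist: edge profile near image columns
g=cv2.cvtColor(W,cv2.COLOR_RGB2GRAY)
for r in (40,120,200): print(r,g[r,240:320:4].tolist())
```

```text
t 45.2 gp [ 0.471 -0.232  0.162] h 93.27 w 0.0198 gf 45.0 F [ 0.6 -0.8 -0.9] q7 14.2
slide [0.0015, 0.0018, 0.0001] yaw -0.0002 rows 1 h 93.27
[273.6 223.3] [297.2 193.7]
[330.4 218.7] [253.5 193.4]
242 184
40 [109, 109, 112, 128, 129, 128, 129, 120, 113, 127, 134, 129, 116, 113, 111, 111, 112, 111, 109, 108]
120 [159, 142, 147, 167, 167, 163, 165, 151, 118, 134, 139, 132, 117, 168, 164, 165, 166, 163, 167, 162]
200 [201, 203, 203, 197, 200, 201, 203, 194, 120, 134, 138, 129, 110, 143, 140, 146, 145, 177, 206, 202]
```

Call:
{"name": "play_rows", "arguments": {"slide": [[0.03,0.002,0],[0.06,0.002,0],[0.09,0.002,0],[0.12,0.002,0],[0.15,0.002,0],[0.165,0.002,0],[0.18,0.002,0],[0.195,0.002,0],[0.21,0.002,0],[0.225,0.002,0],[0.225,0.002,0]], "yaw": [0,0,0,0,0,0,0,0,0,0,0]}}

```text
time_s: 46.27
tcp_pos: [0.4674, -0.1403, 0.3423]
tcp_rot: [[-0.06, 0.998, -0.0], [0.998, 0.06, 0.0], [0.0, -0.0, -1.0]]
ft_force: [0.0, 1.4, 0.4]
grip_width: 0.0197
grasp_force: 45.0
```

Run:
```python
from h import *
st();s=arm.observe();print(s['ft_torque'])
for d in (.09+.07,.034):plan(.4573+.0575*d,.0181-d*.998,.162,93.3)
```

```text
t 46.27 gp [ 0.4673 -0.1402  0.1623] h 93.41 w 0.0197 gf 45.0 F [0.  1.4 0.4] q7 5.1
[0.3293233  0.10706908 0.08930695]
slide [-0.0033, -0.0023, 0.0007] yaw 0.0006 rows 1 h 93.41
slide [0.3116, -0.0017, 0.0008] yaw 0.0006 rows 3 h 93.41
```

Call:
{"name": "play_rows", "arguments": {"slide": [[0.02,-0.001,0],[0.04,-0.001,0],[0.055,-0.001,0],[0.07,-0.001,0],[0.09,-0.001,0],[0.11,-0.001,0],[0.11,-0.001,0]], "yaw": [0,0,0,0,0,0,0]}}

```text
time_s: 46.85
tcp_pos: [0.4643, -0.0957, 0.3423]
tcp_rot: [[-0.061, 0.998, -0.0], [0.998, 0.061, 0.0], [0.0, -0.0, -1.0]]
ft_force: [-0.5, 0.4, 0.0]
grip_width: 0.0198
grasp_force: 45.0
```

Run:
```python
from h import *
st()
for d in (.034,):plan(.4573+.0575*d,.0181-d*.998,.162,93.3)
```

```text
t 46.85 gp [ 0.4643 -0.0956  0.1623] h 93.47 w 0.0198 gf 45.0 F [-0.5  0.4  0. ] q7 0.2
slide [0.1998, -0.0006, 0.0008] yaw 0.0009 rows 2 h 93.47
```

Call:
{"name": "play_rows", "arguments": {"slide": [[0.02,0,0],[0.04,0,0],[0.055,0,0],[0.07,0,0],[0.085,0,0],[0.1,0,0],[0.1,0,0]], "yaw": [0,0,0,0,0,0,0]}}

```text
time_s: 47.43
tcp_pos: [0.462, -0.0563, 0.3424]
tcp_rot: [[-0.06, 0.998, 0.0], [0.998, 0.06, 0.0], [0.0, 0.0, -1.0]]
ft_force: [0.8, 0.5, 0.7]
grip_width: 0.0194
grasp_force: 45.0
```

Call:
{"name": "play_rows", "arguments": {"slide": [[0.015,0,0],[0.03,0,0],[0.045,0,0],[0.06,0,0],[0.075,0,0],[0.085,0,0],[0.093,0,0],[0.098,0,0],[0.098,0,0]], "yaw": [0,0,0,0,0,0,0,0,0]}}

```text
time_s: 48.18
tcp_pos: [0.4597, -0.0182, 0.3423]
tcp_rot: [[-0.059, 0.998, -0.0], [0.998, 0.059, -0.0], [-0.0, -0.0, -1.0]]
ft_force: [0.5, 1.0, 0.3]
grip_width: 0.0197
grasp_force: 45.0
```

Run:
```python
from h import *
st()
for d in (.034,):plan(.4573+.0575*d,.0181-d*.998,.162,93.3)
```

```text
t 48.18 gp [ 0.4597 -0.0182  0.1623] h 93.37 w 0.0197 gf 45.0 F [0.5 1.  0.3] q7 -9.4
slide [0.0061, -0.0008, 0.0006] yaw 0.0004 rows 1 h 93.37
```

Now I'll nudge it forward until the grip contacts the first lug.

Call:
{"name": "play_rows", "arguments": {"slide": [[0.004,0,0],[0.008,0,0],[0.012,0,0],[0.012,0,0]], "yaw": [0,0,0,0]}}

```text
time_s: 48.52
tcp_pos: [0.4596, -0.0168, 0.3423]
tcp_rot: [[-0.055, 0.998, -0.0], [0.998, 0.055, -0.005], [-0.005, -0.0, -1.0]]
ft_force: [2.8, -27.5, 0.7]
grip_width: 0.0198
grasp_force: 45.0
```

Run:
```python
from h import *
st()
```

```text
t 48.52 gp [ 0.4596 -0.0176  0.1623] h 93.16 w 0.0198 gf 45.0 F [  2.8 -27.5   0.7] q7 -10.0
```

Call:
{"name": "play_rows", "arguments": {"slide": [[-0.008,0,0],[-0.008,0,0],[-0.008,0,0],[-0.008,0,0],[-0.008,0,0],[-0.008,0,-0.05],[-0.008,0,-0.15],[-0.008,0,-0.25],[-0.008,0,-0.35],[-0.008,0,-0.4],[-0.008,0,-0.4]], "yaw": [0,0,0,0,0,0,0,0,0,0,0], "fingers": 0.15}}

```text
time_s: 49.43
tcp_pos: [0.4601, -0.0161, 0.5065]
tcp_rot: [[-0.059, 0.998, 0.006], [0.998, 0.059, -0.001], [-0.002, 0.006, -1.0]]
ft_force: [0.6, -0.3, 0.5]
grip_width: 0.0399
grasp_force: 0.0
```

Run:
```python
from h import *
st();plan(.5,.28,.32,93.5);plan(.5443,.3336,.27,125)
T=shot('top','top8')[1]
a=cv2.resize(T[185:275,190:310],(800,600),interpolation=cv2.INTER_CUBIC);cv2.imwrite('pics/tc8.png',a[:,:,::-1])
```

```text
t 49.43 gp [ 0.4612 -0.0164  0.3265] h 93.38 w 0.0399 gf 0.0 F [ 0.6 -0.3  0.5] q7 -0.4
slide [0.7339, 0.1405, 0.0158] yaw -0.0007 rows 8 h 93.38
slide [0.8614, 0.2582, 0.1413] yaw -0.1757 rows 9 h 93.38
```

Call:
{"name": "play_rows", "arguments": {"slide": [[0.1,0.03,0],[0.86,0.258,0],[0.86,0.258,0],[0.86,0.258,0],[0.86,0.258,0],[0.86,0.258,0],[0.86,0.258,0],[0.86,0.258,0.1],[0.86,0.258,0.14],[0.86,0.258,0.14],[0.86,0.258,0.14],[0.86,0.258,0.14]], "yaw": [-0.02,-0.06,-0.1,-0.14,-0.176,-0.176,-0.176,-0.176,-0.176,-0.176,-0.176,-0.176], "fingers": -0.3}}

```text
time_s: 50.48
tcp_pos: [0.5424, 0.3325, 0.4457]
tcp_rot: [[-0.575, 0.818, -0.001], [0.818, 0.575, -0.0], [0.001, -0.001, -1.0]]
ft_force: [0.1, -0.4, 1.1]
grip_width: 0.0612
grasp_force: 0.0
```

Run:
```python
from h import *
st();m,im=shot('wrist','k1')
print('pred top',proj(m,(.5443,.3336,.184)),'base',proj(m,(.5443,.3336,.154)))
for b in blobs(im,(0,0,0),(179,255,60),200):
    if b[0][1]<300:print(b, onz(m,b[0],.184),onz(m,b[0],.169))
mt=arm.camera_model('top');T=cv2.imread('pics/top8.png')[:,:,::-1]
for b in blobs(T,(0,0,0),(179,255,60),60):
    if 100<b[0][0]<150 and b[0][1]<230: print('T',b,onz(mt,b[0],.18))
plan(.5443,.3336,.183,125)
```

```text
t 50.48 gp [0.5421 0.3325 0.2657] h 125.08 w 0.0612 gf 0.0 F [ 0.1 -0.4  1.1] q7 -17.3
pred top [283.35892472 224.32578577] base [282.96398562 212.46270371]
((284.1892541652689, 217.17158671586716), 2981.0, ((283.5, 217.5), (65.0, 59.0), 90.0)) [0.54174631 0.33821547 0.184     ] [0.54452504 0.33461455 0.169     ]
T ((140.45217391304348, 222.6927536231884), 115.0, ((139.97647094726562, 222.69410705566406), (3.834825277328491, 42.18307876586914), 85.60128784179688)) [0.46879535 0.29160178 0.18      ]
T ((127.29329608938548, 194.20391061452514), 179.0, ((126.5, 194.5), (15.0, 17.0), 90.0)) [0.54373406 0.32621352 0.18      ]
slide [0.0008, 0.0057, 0.2092] yaw 0.0001 rows 3 h 125.02
```

Call:
{"name": "play_rows", "arguments": {"slide": [[0,0.006,0.08],[0,0.006,0.15],[0,0.006,0.19],[0,0.006,0.207],[0,0.006,0.207],[0,0.006,0.207]], "yaw": [0,0,0,0,0,0]}}

```text
time_s: 51.03
tcp_pos: [0.5449, 0.3336, 0.365]
tcp_rot: [[-0.573, 0.819, 0.001], [0.819, 0.573, 0.001], [-0.0, 0.002, -1.0]]
ft_force: [0.7, -0.6, -0.3]
grip_width: 0.0613
grasp_force: 0.0
```

Call:
{"name": "play_rows", "arguments": {"slide": [[0,0,0],[0,0,0],[0,0,0],[0,0,0],[0,0,0],[0,0,0],[0,0,0]], "yaw": [0,0,0,0,0,0,0], "fingers": 1, "newtons": 50}}

```text
time_s: 51.62
tcp_pos: [0.5447, 0.3342, 0.3639]
tcp_rot: [[-0.574, 0.819, 0.001], [0.819, 0.574, 0.001], [0.0, 0.001, -1.0]]
ft_force: [3.5, 1.3, 3.9]
grip_width: 0.0371
grasp_force: 50.0
```

Call:
{"name": "play_rows", "arguments": {"slide": [[0,0,0.005],[0,0,0.01],[0,0,0.015],[0,0,0.019],[0,0,0.019],[0,0,0.019]], "yaw": [0,0,0,0,0,0]}}

```text
time_s: 52.12
tcp_pos: [0.5446, 0.3343, 0.357]
tcp_rot: [[-0.574, 0.819, 0.001], [0.819, 0.574, 0.001], [-0.0, 0.002, -1.0]]
ft_force: [0.3, -1.7, 18.5]
grip_width: 0.037
grasp_force: 50.0
```

Run:
```python
from h import *
st()
```

```text
t 52.12 gp [0.5449 0.3344 0.177 ] h 125.03 w 0.037 gf 50.0 F [ 0.3 -1.7 18.5] q7 -20.4
```

Call:
{"name": "play_rows", "arguments": {"slide": [[0,0,0],[0,0,0],[0,0,0],[0,0,0],[0,0,0],[0,0,0],[0,0,0],[0,0,0],[0,0,0],[0,0,0],[0,0,0],[0,0,0]], "yaw": [0.037,0.074,0.111,0.148,0.185,0.222,0.259,0.296,0.333,0.37,0.405,0.44]}}

```text
time_s: 53.12
tcp_pos: [0.5456, 0.334, 0.3571]
tcp_rot: [[0.701, 0.713, 0.004], [0.713, -0.701, 0.001], [0.004, 0.002, -1.0]]
ft_force: [9.4, 1.1, 10.8]
grip_width: 0.037
grasp_force: 50.0
```

Run:
```python
from h import *
st();print(arm.observe()['ft_torque'])
```

```text
t 53.12 gp [0.5463 0.3342 0.1771] h 45.49 w 0.037 gf 50.0 F [ 9.4  1.1 10.8] q7 -91.6
[ 0.06490486 -2.41456147  0.03539312]
```

Call:
{"name": "play_rows", "arguments": {"slide": [[0,0,0],[0,0,0],[0,0,-0.006],[0,0,-0.012],[0,0,-0.017],[0,0,-0.017]], "yaw": [0.004,0.004,0.003,0.002,0.0,0.0]}}

```text
time_s: 53.62
tcp_pos: [0.5456, 0.3339, 0.3637]
tcp_rot: [[0.697, 0.717, 0.004], [0.717, -0.697, 0.001], [0.003, 0.002, -1.0]]
ft_force: [11.2, 2.2, 3.9]
grip_width: 0.0375
grasp_force: 50.0
```

Call:
{"name": "play_rows", "arguments": {"slide": [[0,0,0],[0,0,0],[0,0,0],[0,0,0],[0,0,-0.05],[0,0,-0.15],[0,0,-0.25],[0,0,-0.35],[0,0,-0.35]], "yaw": [0,0,0,0,0,0,0,0,0], "fingers": -0.3}}

```text
time_s: 54.37
tcp_pos: [0.5442, 0.3349, 0.5104]
tcp_rot: [[0.696, 0.718, 0.008], [0.718, -0.696, 0.005], [0.009, 0.002, -1.0]]
ft_force: [0.1, 0.5, 0.9]
grip_width: 0.0609
grasp_force: 0.0
```

Call:
{"name": "play_rows", "arguments": {"slide": [[0,0,-0.05],[-0.5,0.0,-0.1],[-0.5,0.0,-0.1],[-0.5,0,-0.1],[-0.5,0,-0.1],[-0.5,0,-0.1],[-0.5,0,-0.1]], "yaw": [-0.03,-0.06,-0.1,-0.14,-0.18,-0.2,-0.2]}}

```text
time_s: 54.95
tcp_pos: [0.4015, 0.1875, 0.5437]
tcp_rot: [[0.136, 0.991, 0.002], [0.991, -0.136, -0.003], [-0.002, 0.003, -1.0]]
ft_force: [1.0, -0.1, 1.0]
grip_width: 0.061
grasp_force: 0.0
```

Run:
```python
from h import *
st();m,im=shot('wrist','k2');T=shot('top','top9')[1];S=shot('scene','sc9')[1]
r=lambda a:cv2.resize(a,(400,300),interpolation=cv2.INTER_CUBIC)
A=np.vstack([np.hstack([r(im),r(T[165:270,95:235])]),np.hstack([r(T[165:270,190:330]),r(S[165:240,300:400])])]) 
A2=r(S[170:275,310:450])
A[:300,:400]=A2
cv2.imwrite('pics/fin.png',A[:,:,::-1])
p=proj(m,(.5443,.3336,.184));print(p)
```

```text
t 54.95 gp [0.4019 0.187  0.3637] h 82.17 w 0.061 gf 0.0 F [ 1.  -0.1  1. ] q7 -36.1
[420.12039694   4.14316938]
```

View pics/fin.png

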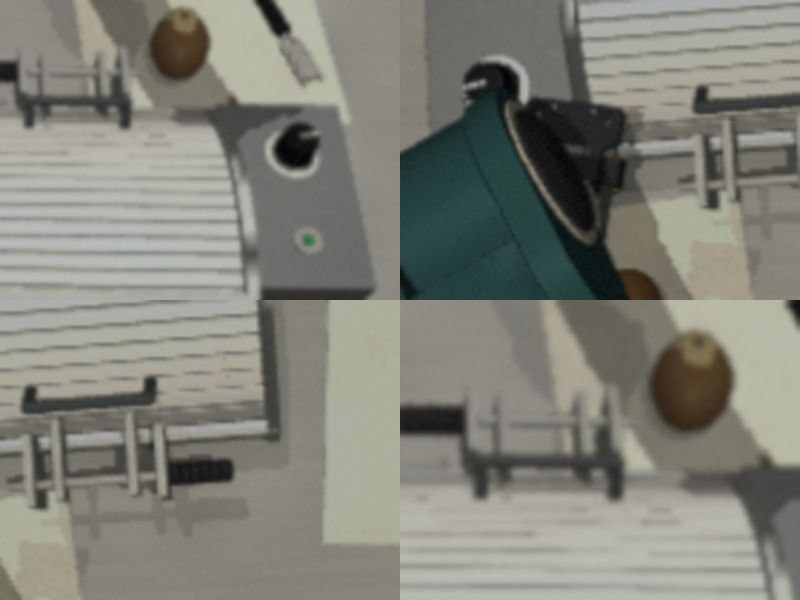

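The bar runs through all four lugs with its grip at the first lug, and the cover is shut. The knob's line now points left; I'll check its angle from close by.

Call:
{"name": "play_rows", "arguments": {"slide": [[0.25,0.3,0.0],[0.25,0.3,0.0],[0.25,0.3,0],[0.25,0.3,0],[0.25,0.3,0],[0.25,0.3,0],[0.25,0.3,0]], "yaw": [0,0,0,0,0,0,0]}}

```text
time_s: 55.68
tcp_pos: [0.5382, 0.2733, 0.5415]
tcp_rot: [[0.141, 0.99, -0.002], [0.99, -0.141, 0.0], [0.0, -0.002, -1.0]]
ft_force: [-0.1, -0.5, -0.9]
grip_width: 0.0608
grasp_force: 0.0
```

Run:
```python
from h import *
st();m,im=shot('wrist','k3');p=proj(m,(.5443,.3336,.184));print(p)
def line(im,m,p,R):
    x,y=int(p[0]),int(p[1]);g=cv2.cvtColor(im,cv2.COLOR_RGB2GRAY)
    k=np.zeros_like(g);cv2.circle(k,(x,y),R,255,-1);k=cv2.bitwise_and(cv2.inRange(g,150,255),k)
    for c in cv2.findContours(k,cv2.RETR_EXTERNAL,cv2.CHAIN_APPROX_NONE)[0]:
        if cv2.contourArea(c)<8: continue
        r=cv2.minAreaRect(c);b=cv2.boxPoints(r);e=b[1]-b[0];f=b[2]-b[1];l=e if np.hypot(*e)>np.hypot(*f) else f
        q=np.array(r[0]);A=onz(m,q-l/2,.184);B=onz(m,q+l/2,.184)
        print(cv2.contourArea(c),np.round(r[0]),r[1],'heading',np.degrees(np.arctan2(*(B-A)[1::-1])),A,B)
line(im,m,p,int(.017*363/(m['t'][2]*0+ .36)))
print(cv2.HoughCircles(cv2.cvtColor(im[:, :],cv2.COLOR_RGB2GRAY),cv2.HOUGH_GRADIENT,1,60,param1=120,param2=25,minRadius=14,maxRadius=40))
```

```text
t 55.68 gp [0.5378 0.2734 0.3615] h 81.88 w 0.0608 gf 0.0 F [-0.1 -0.5 -0.9] q7 -47.9
[277.20036715 128.05078379]
44.0 [276. 121.] (19.662914276123047, 3.1601109504699707) heading -77.21560190953903 [0.54235165 0.34846909 0.184     ] [0.54621739 0.33143248 0.184     ]
[[[278.5 126.5  24.1]
  [386.5 104.5  15.5]]]
```

```bash
python3 -c "
from rig import arm
print(arm.sign_off())"
```

```text
the job is handed in; nothing more can be done
None
```

I handed the job in at about 56 s of the 210 s allowed: all four potatoes are in the tub, the cover is shut, the bar is through all four lugs with its grip against the first, and the knob is turned to the far mark (about 1.4 rad) and released. That it sprang back up I judged from the wrist force (about 4 N after raising it 6.8 mm), not from a picture, and no score came back.

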